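Nest the desk organiser boxes under the lamp

ROBOT

A 6-joint arm with a two-finger parallel gripper is mounted at the origin on the work surface. World frame = base frame: x ahead of the robot, y to its left, z up, the work surface at z = 0. Lengths are in mm, angles in rad, forces in N, time in s.
With the tool pointing down it reaches from about 275 to 1000 mm from the base axis. Payload 8.4 kg.
Tool frame: the origin (TCP) lies at the centre of the arm's flange, where the gripper is bolted on; the fingertips stand 173 mm ahead of it and the grasp point (between the pads) lies 155 mm ahead of it; z points along the fingers, y is the direction in which the jaws open and shut (so a half turn about z gives the same grasp; the last joint's range is limited). The gripper opens to 85 mm and grips with 20 to 120 N. Pads are 22 mm wide; open, the fingers measure 114 mm over their backs; the gripper's body (76 mm by 85 mm) begins 54 mm behind the grasp point. The pads swing forward as they close: fully open they stand 13 mm farther back than shut.
Start: joints at [1.322, 0.353, 1.633, -0, 1.155, -0.002], TCP at [152.688, 606.066, 404.681] pointing down, gripper open.
Joint ranges: [-2.63, 2.63], [-0.92, 2.1], [0.06, 2.66], [-1.3, 4.44], [0, 2.69], [-3.02, 3.02]. Speed limits (rad/s): [2.22, 2.22, 2.79, 3.14, 3.14, 3.14].

INTERFACE

Orientations are given as [roll, pitch, yaw] about the fixed x, y, z axes, in that order (R = Rz(yaw) Ry(pitch) Rx(roll)).
In Python, from rig import sense, grab_frame, camera_model, sign_off gives the robot as it stands. The module is installed in compiled form; this text tells all that it offers.
- The arm moves only by the tool step_arm, never from a script. Its argument "commands" is a list of rows, each a list of 3 entries, a list of its own where there are three numbers: the shift along the tool's x, y, z in mm, then the turn about the tool's z in rad, then the opening, from 0 (shut) to 1 (fully open). A call has 1 to 20 rows; each row shifts and turns the pose as measured when the row begins, along the tool's axes as they then stand; what a row does not reach is not made up. A row lasts 1/8 s, in which the tool goes at most 62.5 mm and 10.7 degrees, less where a joint would pass 70% of its speed; a pose out of reach is approached as far as the arm can. A call with a gripper value outside its range is refused whole. The fingers move at their own pace and stop on an object; "force" is the grip in N (left out, the last holds). Time passes only in rows, so rows that do not move let the fingers close. It gives the time, the measured TCP pose, the force and the opening at its end, in the units of the state.
- sense(): the state, without advancing time (a new reading comes with each control period).
- grab_frame(name): name is "scene" or "top" or "wrist"; returns the picture (480x640x3 uint8, blue, green, red); there is no depth.
- camera_model(name): a dict with "fx", "fy", "cx", "cy" (pixels), "R" (3x3) and "t" (3): a world point X has camera coordinates R X + t. Camera axes: x right, y down, z forward; pixel columns grow to the right and rows downward; lengths in mm; the calibration is good to about 2 mm. A picture is of the moment at which its call begins: read the wrist's pose just before it. camera_model takes no time and is no camera call; for the wrist camera it gives the pose at the moment of the call.
- sign_off(): hands the job in, once; it reports no verdict.
The state is a dict: "clock": time; "qpos": joint angles; "qvel": joint speeds; "joint_efforts": joint torques, N m; "eef_pos": TCP position; "tcp_rot": TCP orientation; "contact_force": force on the tool from outside, world axes, zero at the start; "wrist_torque": the same for the moment, N m; "opening": opening from 0.0 (shut) to 1.0 (fully open).
Only numpy, scipy, OpenCV 4.12 (cv2) and the standard library are available. Lean on these libraries where they do the work, as an engineer would, in place of code of your own. Each camera call takes 0.05 s, during which the arm holds its last target. There are 200 camera calls.

TASK

Tidy the drawing desk: first pull the lamp's red switch knob all the way up to switch it on. Then set the white organiser box upright in the wooden tray and nest the other boxes that are there inside it, largest first, each standing upright on the floor of the next larger one; when they are all nested, turn the dimmer dial back until its pointer stands at the red zero mark, and only after that push the switch knob fully down again. Leave the other things on the desk alone.

Things in the scene. Friction and masses are not known exactly. Their poses are not given: they have to be found in the camera images.
- tray: brown wooden tray fixed to the desk: inside 90 mm (its x) by 138 mm (its y), outside 100 x 148 mm, floor 5 mm thick, rim 10 mm above the desk. Origin: centre of the underside, on the desk; z up
- box_a: white open-topped organiser box, loose, upright: outside 70 mm (its x) by 118 mm (its y), 36 mm tall; walls 2 mm, floor 4 mm, so inside 66 x 114 mm. Origin: centre of the underside; z up. The largest and lowest of the set, always there.
- box_b: blue open-topped organiser box, loose, upright: outside 58 mm (its x) by 104 mm (its y), 49 mm tall; walls 2 mm, floor 4 mm, so inside 54 x 100 mm. Origin: centre of the underside; z up. May be absent. Fits into any of the larger boxes, long side along long side, and stands 17 mm or more above the rim of the one around it (each box that is missing in between adds 13 mm).
- box_c: yellow open-topped organiser box, loose, upright: outside 46 mm (its x) by 90 mm (its y), 62 mm tall; walls 2 mm, floor 4 mm, so inside 42 x 86 mm. Origin: centre of the underside; z up. May be absent. Fits into any of the larger boxes, long side along long side, and stands 17 mm or more above the rim of the one around it (each box that is missing in between adds 13 mm).
- box_d: red open-topped organiser box, loose, upright: outside 34 mm (its x) by 76 mm (its y), 75 mm tall; walls 2 mm, floor 4 mm, so inside 30 x 72 mm. Origin: centre of the underside; z up. May be absent. Fits into any of the larger boxes, long side along long side, and stands 17 mm or more above the rim of the one around it (each box that is missing in between adds 13 mm).
- box_e: green open-topped organiser box, loose, upright: outside 22 mm (its x) by 62 mm (its y), 88 mm tall; walls 2 mm, floor 4 mm, so inside 18 x 58 mm. Origin: centre of the underside; z up. May be absent. Fits into any of the larger boxes, long side along long side, and stands 17 mm or more above the rim of the one around it (each box that is missing in between adds 13 mm).
- lamp_box: white control panel of the desk lamp, fixed: 110 mm (its x) by 210 mm (its y), 45 mm tall; origin centre of the underside. On its top at y = -55 mm the switch, at y = +55 mm the dimmer. Beside it, centred at x = 60, y = -160 mm, the lamp: column 14 mm across with a bar head 240 mm long (along x), up to 212 mm high
- switch (a joint): red round push-pull lamp switch, pulled straight up to switch on: 0 m = fully in (off), 0.014 m = fully out at its stop (on). Holds where it is left; takes about 4 N to move
- switch_top (a point): centre of the top of the red switch cap; the cap is a cylinder 28 mm across and 20 mm tall, its underside 12 mm above the panel when in; the point moves with it
- dimmer (a joint): lamp dimmer dial on the panel, vertical axis: 0 rad = its white pointer stands at the thick red zero mark (which lies towards the panel's -x side); grows clockwise seen from above, range -0.4 to 2.2 rad; stays where it is left, turns with about 0.04 N m
- dimmer_top (a point): centre of the top of the dimmer's grip bar, on its axis, 78 mm above the desk. The bar is 46 mm long, 12 mm thick, 26 mm tall, on a disc 52 mm across whose top is 52 mm above the desk. At dial value 0 the bar lies along the panel's x axis and the white line on top runs to the pointer end at -x; the point's orientation turns with the dial
- mug: blue ceramic mug, 80 mm across, 90 mm tall, a loose bystander; origin at the centre of its underside
- stapler: black and steel stapler, 150 x 42 mm, 55 mm tall, between tray and robot, a loose bystander; origin at the centre of its underside
- tape: grey tape dispenser, 140 x 50 mm, 77 mm tall, a loose bystander; origin at the centre of its underside
- scale_rule: wooden drafting rule lying flat, 310 x 30 x 12 mm, a loose bystander; origin at the centre of its underside
- glue: glue jar with orange cap, 60 mm across, 100 mm tall, a loose bystander; origin at the centre of its underside

How it is judged:
By the outcome, as a careful person would: the job done as asked, in the order asked, and still so for the second after the job is handed in, with the robot touching nothing.
Of box_b, box_c, box_d, box_e only 2 to 4 are there at a start; the rules pass over those that are not, and their reading is None.
At some moment in a run one of box_a, box_b, box_c may be knocked a few centimetres aside while the robot is not near it.
It also fails if it takes over 210 s, if anything falls off the work surface, if the arm or the gripper's body presses on something with over 40 N, if the wrist force passes 120 N, or if a joint passes its speed limit or range.

## Working session

There is one attempt and no reset: what is moved stays moved. The work goes in short steps, Python scripts to look and compute and a tool call to move; the robot and the scene stay as the last step left them, time stands still between calls to the robot, and variables do not carry over. Pictures are saved under pics/ and viewed, about 12 in all and at most 16, crops included, and the job is handed in when it is done.

Besides the shell and the picture viewer there is one more tool, called after "Emit:" as name(argument=value, ...) on one line, values as JSON. step_arm: Moves the arm, as the interface text tells. Its arguments: {"type":"object","properties":{"commands":{"type":"array","items":{"type":"array"}},"force":{"type":"number"}},"required":["commands"]}

```bash
ls; mkdir -p pics; python3 - <<'E'
from rig import *
import cv2,numpy as np
print(sense())
for n in("scene","top"):
    cv2.imwrite(f"pics/{n}0.png",grab_frame(n)); m=camera_model(n); print(n,m)
print(camera_model("wrist"))
E
```

```text
pics
{'clock': 0.0, 'qpos': array([ 1.32156210e+00,  3.53640307e-01,  1.63416200e+00,  5.65632973e-06,
        1.15517388e+00, -2.39885696e-03]), 'qvel': array([ 0.0006209 ,  0.00116074, -0.00109077, -0.00022488,  0.00109124,
       -0.00025881]), 'joint_efforts': array([-3.22758551e-04, -6.05263138e+01, -3.42056966e+01, -1.47295386e-04,
        9.35414282e-03,  4.38591158e-06]), 'eef_pos': array([152.64870482, 605.82102555, 403.95447884]), 'tcp_rot': array([-3.14020913e+00, -8.49049949e-06,  2.89475499e+00]), 'contact_force': array([ 0.43803582,  0.04946495, -0.42394491]), 'wrist_torque': array([-0.03875741, -0.03418765,  0.02171566]), 'opening': 0.9965250508627733}
scene {'fx': 494.16321134602134, 'fy': 494.16321134602134, 'cx': 324.9371257149953, 'cy': 237.71433439741656, 'R': array([[-0.58048863,  0.81426375, -0.00273864],
       [ 0.43848008,  0.3097549 , -0.84367477],
       [-0.68612547, -0.49094445, -0.53684763]]), 't': array([ 298.75084646, -162.45463961, 1649.7554147 ])}
top {'fx': 551.575753812441, 'fy': 551.575753812441, 'cx': 326.2401630643855, 'cy': 240.54224862766966, 'R': array([[-1.53532641e-03, -9.99884917e-01,  1.50929003e-02],
       [-9.96542064e-01,  2.75989909e-04, -8.30893451e-02],
       [ 8.30756174e-02, -1.51682793e-02, -9.96427802e-01]]), 't': array([ -22.92617452,  512.9007239 , 1071.17835729])}
{'fx': 374.74690334058556, 'fy': 374.74690334058556, 'cx': 319.5561027503422, 'cy': 240.9650927658154, 'R': array([[ 2.44647037e-01,  9.69612187e-01,  1.83430670e-04],
       [ 9.20357526e-01, -2.32278901e-01,  3.14624438e-01],
       [ 3.05106297e-01, -7.68031148e-02, -9.49216218e-01]]), 't': array([-626.03900469,  -41.70716448,  379.98004553])}
```

View pics/top0.png

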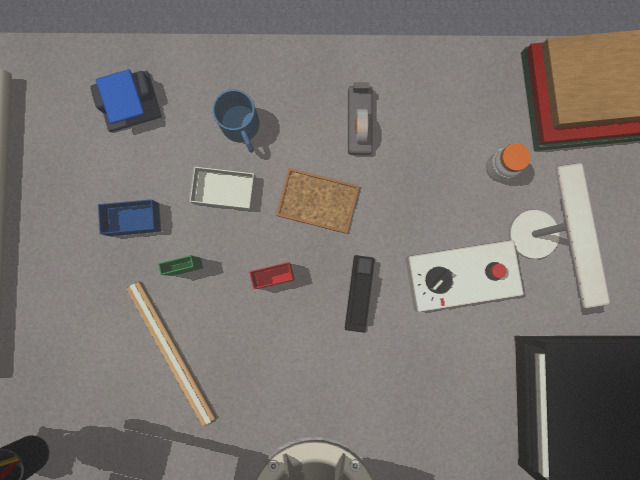

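View pics/scene0.png

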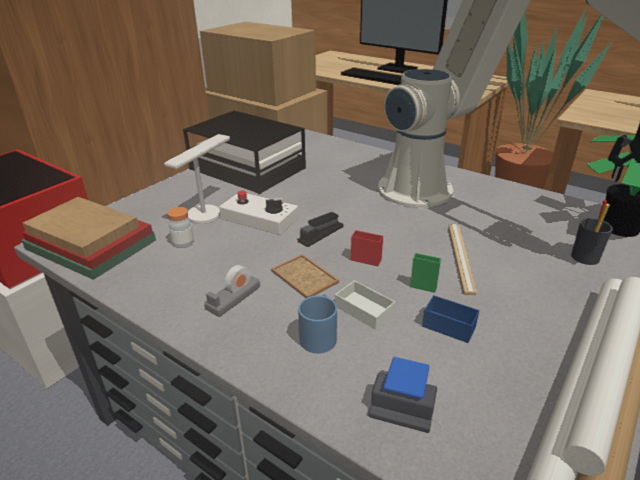

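```bash
cat > h.py <<'E'
import cv2,numpy as np
from rig import *
np.set_printoptions(precision=1,suppress=True)
K=lambda m:np.array([[m["fx"],0,m["cx"]],[0,m["fy"],m["cy"]],[0,0,1]])
def cen(m): return -m["R"].T@m["t"]
def cast(m,px,z):
    "pixels -> world points on the plane at height z"
    px=np.atleast_2d(px).astype(float); d=(m["R"].T@np.linalg.solve(K(m),np.c_[px,np.ones(len(px))].T)).T
    c=cen(m); return c+d*((z-c[2])/d[:,2])[:,None]
def tri(ms,pxs):
    P=[K(m)@np.c_[m["R"],m["t"]] for m in ms]
    X=cv2.triangulatePoints(P[0],P[1],np.float64(pxs[0]).reshape(2,1),np.float64(pxs[1]).reshape(2,1))[:,0]
    return X[:3]/X[3]
def proj(m,X):
    q=K(m)@(m["R"]@np.asarray(X,float)+m["t"]); return q[:2]/q[2]
def hsv(im): return cv2.cvtColor(im,cv2.COLOR_BGR2HSV)
RNG={"red":[((0,130,60),(6,255,255)),((174,130,60),(180,255,255))],"green":[((55,100,20),(85,255,255))],
 "blue":[((105,130,25),(125,255,255))],"white":[((18,0,120),(75,45,255))],"brown":[((8,70,60),(20,220,220))]}
def blobs(im,col,amin=40):
    "contours of a colour, largest first"
    m=sum(cv2.inRange(hsv(im),*map(np.array,r)) for r in RNG[col]).astype(np.uint8)
    m=cv2.morphologyEx(m,cv2.MORPH_CLOSE,np.ones((5,5)))
    c,_=cv2.findContours(m,cv2.RETR_EXTERNAL,cv2.CHAIN_APPROX_NONE)
    return sorted([k for k in c if cv2.contourArea(k)>amin],key=cv2.contourArea,reverse=True)
def rect(m,c,z):
    "contour cast to height z: centre, (short,long), yaw of the long side"
    p=cast(m,cv2.convexHull(c)[:,0],z)[:,:2].astype(np.float32)
    b=cv2.boxPoints(cv2.minAreaRect(p)); e=[b[1]-b[0],b[2]-b[1]]; e.sort(key=np.linalg.norm)
    return b.mean(0),np.array([np.linalg.norm(x) for x in e]),float((np.arctan2(e[1][1],e[1][0]))%np.pi)
def near(cs,px): return min(cs,key=lambda c:np.hypot(*(cv2.minEnclosingCircle(c)[0]-np.array(px))))
def go(xyz,yaw=None):
    "move needed, in tool axes as they stand, plus the turn about tool z"
    s=sense(); r=s["tcp_rot"]; y=r[2]; d=np.asarray(xyz,float)-s["eef_pos"]
    t=0 if yaw is None else -(((yaw-y)+np.pi/2)%np.pi-np.pi/2)
    y2=y-t; w=lambda y:(d[0]*np.cos(y)+d[1]*np.sin(y), d[0]*np.sin(y)-d[1]*np.cos(y), -d[2])
    print("t %.1f turn %.3f; shift before turn %s; after turn %s; q6 %.2f"%(s["clock"],t,np.round(w(y),1),np.round(w(y2),1),s["qpos"][5]))
E
python3 - <<'E'
from h import *
T,S,W=[camera_model(n) for n in("top","scene","wrist")]
s=sense(); y=s["tcp_rot"][2]; c=cen(W); d=c-s["eef_pos"]
print("cams",cen(T),cen(S),"wrist cam in tool:",d[0]*np.cos(y)+d[1]*np.sin(y),d[0]*np.sin(y)-d[1]*np.cos(y),-d[2],"axis",W["R"][2])
a=cv2.imread("pics/top0.png");b=cv2.imread("pics/scene0.png")
for n,col,pt,ps,z in[("a","white",(222,188),(365,305),36),("b","blue",(130,217),(451,317),49),("d","red",(272,275),(367,247),75),("e","green",(180,265),(425,272),88),("tray","brown",(318,200),(305,275),10),("switch","red",(499,271),(242,197),77),("panel","white",(466,275),(260,212),45)]:
    ct,cs=near(blobs(a,col),pt),near(blobs(b,col),ps)
    mt,ms=[np.array(cv2.minAreaRect(c)[0]) for c in(ct,cs)]
    print(n,"px",mt,ms,"mid tri",tri((T,S),(mt,ms)),"rect",*rect(T,ct,z))
E
```

```text
cams [ 422.1   -6.8 1110.3] [1376.6  617.   749.4] wrist cam in tool: 79.73089908692157 1.216830059981163 30.099860301217745 axis [ 0.3 -0.1 -0.9]
a px [198.4 215.9] [365.  302.9] mid tri [583.1 208.7  11.5] rect [560.7 227.5] [305.9 356.3] 2.575279712677002
b px [133.9 218. ] [449.4 318.5] mid tri [556.8 360.1  19.1] rect [554.4 347.3] [46.7 68.1] 1.6559644937515259
d px [271.1 275.3] [365.9 247.8] mid tri [444.6  82.9  38. ] rect [443.3  80.7] [34.2 76.1] 1.8042166233062744
e px [175.5 264.6] [424.7 272.4] mid tri [466.2 262.7  49. ] rect [462.8 255.8] [21.1 59.8] 1.8270273208618164
tray px [317.3 200.2] [304.4 275.8] mid tri [596.5  -5.4   1.9] rect [595.6  -5.8] [100.9 148.1] 1.321341633796692
switch px [498.5 270.5] [241.5 195. ] mid tri [ 452.  -350.5   65. ] rect [ 451.6 -346.5] [24.4 24.7] 1.5695271492004395
panel px [517.7 285.1] [231.9 216. ] mid tri [ 425.9 -428.2  -46. ] rect [ 428.  -396.2] [436.3 498.5] 1.7632617950439453
```

```bash
python3 -c "
from h import *
go((470,-290,350))"
```

```text
t 0.1 turn 0.000; shift before turn [-526.6 -791.2   54. ]; after turn [-526.6 -791.2   54. ]; q6 -0.00
```

Emit:
step_arm(commands=[[[-26,-39,2.5],0,1],[[-26,-39,2.5],0,1],[[-26,-39,2.5],0,1],[[-26,-39,2.5],0,1],[[-26,-39,2.5],0,1],[[-26,-39,2.5],0,1],[[-26,-39,2.5],0,1],[[-26,-39,2.5],0,1],[[-26,-39,2.5],0,1],[[-26,-39,2.5],0,1],[[-26,-39,2.5],0,1],[[-26,-39,2.5],0,1],[[-26,-39,2.5],0,1],[[-26,-39,2.5],0,1],[[-26,-39,2.5],0,1],[[-26,-39,2.5],0,1],[[-26,-39,2.5],0,1],[[-26,-39,2.5],0,1],[[-26,-39,2.5],0,1],[[-26,-39,2.5],0,1]])

```text
clock: 2.6
eef_pos: [473.0, -304.4, 351.5]
tcp_rot: [-3.141, 0.001, 2.899]
contact_force: [0.2, 0.3, 0.8]
opening: 1.0
```

```bash
python3 -c "
from h import *
s=sense();print(s['clock'],s['eef_pos'],s['tcp_rot'],s['qpos'])
cv2.imwrite('pics/w1.png',grab_frame('wrist'));m=camera_model('wrist');np.savez('pics/w1.npz',**m)
go((470,-290,350))"
```

```text
2.6 [ 473.  -304.4  351.5] [-3.1  0.   2.9] [-0.6  0.3  1.8 -0.   1.  -1.9]
t 2.6 turn 0.000; shift before turn [ 9.2 17.   1.6]; after turn [ 9.2 17.   1.6]; q6 -1.91
```

View pics/w1.png

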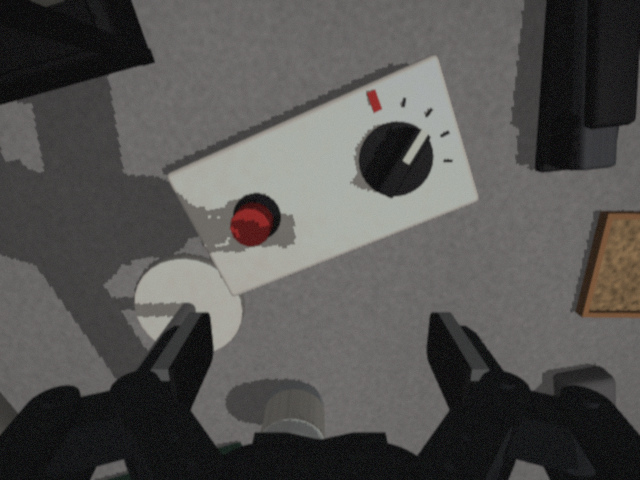

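```bash
cat >> h.py <<'E'
def disc(im,px,vmin,r=30):
    "bright red disc nearest px: ellipse centre and axes"
    h=hsv(im); m=((h[...,0]<8)|(h[...,0]>172))&(h[...,1]>120)&(h[...,2]>vmin)
    m=cv2.morphologyEx(m.astype(np.uint8),cv2.MORPH_OPEN,np.ones((3,3)))
    c,_=cv2.findContours(m,cv2.RETR_EXTERNAL,cv2.CHAIN_APPROX_NONE)
    e=cv2.fitEllipse(cv2.convexHull(near([k for k in c if len(k)>8],px))); return np.array(e[0]),e[1]
E
python3 - <<'E'
from h import *
w=cv2.imread("pics/w1.png");a=cv2.imread("pics/top0.png");W=dict(np.load("pics/w1.npz"));T=camera_model("top")
print(hsv(w)[195:250:5,253,2],hsv(w)[225,225:285:5,2]); print(hsv(a)[260:284:2,499,2],hsv(a)[271,485:512:2,2])
for v in(90,110,130,150):
    e,t=disc(w,(252,223),v),disc(a,(499,271),v); print(v,e,t,tri((W,T),(e[0],t[0])),cast(W,e[0],77)[0],cast(T,t[0],77)[0])
z=cast(W,[[373,101]],45)[0]; d=cast(W,[[397,158]],52)[0]; e=cast(W,[[168,174],[437,57],[478,199],[234,295]],45)
print("mark",z,"dial",d,"panel corners",e[:,:2],"centre",e.mean(0))
x=e[2]-e[1]; print("panel x yaw",np.arctan2(x[1],x[0]), "mark yaw+pi",np.arctan2(*(d-z)[1::-1]))
p=cast(W,[[407,162],[428,129]],78); print("pointer",p,np.arctan2(*(p[1]-p[0])[1::-1]))
E
```

```text
[ 32  18  61 136 142 101  89  88  88  86  91] [107  96  87  87  86  87  89 138 134  77  28 105]
[207 207 173 177 179 179 179 176 180  88 205 206] [112  72  87 107 182 180 179 178 177 178 173 142 205 206]
90 (array([250.6, 219. ]), (20.99481201171875, 37.03962707519531)) (array([498.7, 270.3]), (13.521218299865723, 14.094215393066406)) [ 452.6 -351.    66.7] [ 451.2 -350.3   77. ] [ 451.9 -346.8   77. ]
110 (array([250.2, 218.7]), (19.10268211364746, 36.52641296386719)) (array([498.7, 270.3]), (13.521218299865723, 14.094215393066406)) [ 452.6 -351.6   64.8] [ 450.9 -350.5   77. ] [ 451.9 -346.8   77. ]
130 (array([251.3, 218.2]), (15.984225273132324, 32.72211837768555)) (array([498.8, 270.4]), (13.443613052368164, 13.90591812133789)) [ 452.4 -351.    66.6] [ 450.8 -349.7   77. ] [ 451.8 -347.    77. ]Traceback (most recent call last):
  File "<stdin>", line 5, in <module>
  File "h.py", line 42, in disc
    e=cv2.fitEllipse(cv2.convexHull(near([k for k in c if len(k)>8],px))); return np.array(e[0]),e[1]
                                    ~~~~^^^^^^^^^^^^^^^^^^^^^^^^^^^^^^^
  File "h.py", line 30, in near
    def near(cs,px): return min(cs,key=lambda c:np.hypot(*(cv2.minEnclosingCircle(c)[0]-np.array(px))))
                            ~~~^^^^^^^^^^^^^^^^^^^^^^^^^^^^^^^^^^^^^^^^^^^^^^^^^^^^^^^^^^^^^^^^^^^^^^^^
ValueError: min() iterable argument is empty
```

```bash
python3 - <<'E'
from h import *
w=cv2.imread("pics/w1.png");W=dict(np.load("pics/w1.npz"));T=camera_model("top")
h=hsv(w);m=(((h[...,0]<8)|(h[...,0]>172))&(h[...,1]>120)&(h[...,2]>70)&(h[...,2]<118)).astype(np.uint8)
m=cv2.morphologyEx(m,cv2.MORPH_OPEN,np.ones((5,5)))
c=near(cv2.findContours(m,0,1)[0],(252,223)); e=cv2.fitEllipse(cv2.convexHull(c)); print(e)
t=np.array([498.7,270.3]); print("top face",tri((W,T),(np.array(e[0]),t)),cast(W,e[0],77)[0],cast(T,t,77)[0])
z=cast(W,[[373,101]],45)[0]; d=cast(W,[[397,158]],52)[0]; e=cast(W,[[168,174],[437,57],[478,199],[234,295]],45)
print("mark",z,"dial",d,"panel corners",e[:,:2],"centre",e.mean(0))
x=e[2]-e[1]; print("panel x yaw %.3f"%np.arctan2(x[1],x[0]), "mark yaw+pi",np.arctan2(*(d-z)[1::-1]))
p=cast(W,[[407,162],[428,129]],78); print("pointer",p,"%.3f"%np.arctan2(*(p[1]-p[0])[1::-1]))
cy,sy=np.cos(x:=np.arctan2(x[1],x[0])),np.sin(x); o=e.mean(0)[:2]
print("pred switch",o+55*np.array([sy,-cy]),"pred dial",o-55*np.array([sy,-cy]))
E
```

```text
((248.40921020507812, 231.03460693359375), (26.494062423706055, 39.785884857177734), 100.58834838867188)
top face [ 452.3 -343.4   95.4] [ 458.9 -354.2   77. ] [ 452.  -346.8   77. ]
mark [ 397.9 -251.2   45. ] dial [ 438.9 -243.1   52. ] panel corners [[ 410.9 -407.1]
 [ 381.2 -204.3]
 [ 484.3 -188.4]
 [ 516.4 -390.7]] centre [ 448.2 -297.6   45. ]
panel x yaw 0.153 mark yaw+pi 0.1937014954932468
pointer [[ 439.  -241.7   78. ]
 [ 422.1 -225.7   78. ]] 2.379
pred switch [ 456.6 -352. ] pred dial [ 439.8 -243.3]
```

```bash
python3 -c "
from h import *
go((454,-350,285))"
```

```text
t 2.6 turn 0.000; shift before turn [ 10.3 -45.   66.6]; after turn [ 10.3 -45.   66.6]; q6 -1.91
```

Emit:
step_arm(commands=[[[5,-23,33],0,1],[[5,-22,33],0,1],[[0,0,0],0,1]])

```text
clock: 3.02
eef_pos: [454.3, -352.7, 283.5]
tcp_rot: [-3.138, 0.005, 2.896]
contact_force: [0.3, 0.6, 0.2]
opening: 1.001
```

```bash
python3 - <<'E'
from h import *
im=grab_frame('wrist');W=camera_model('wrist');cv2.imwrite('pics/w2.png',im);np.savez('pics/w2.npz',**W)
print(sense()['eef_pos'],sense()['tcp_rot']); go((454,-350,285))
h=hsv(im);m=(((h[...,0]<8)|(h[...,0]>172))&(h[...,1]>120)&(h[...,2]>45)).astype(np.uint8)
for c in cv2.findContours(m,0,1)[0]:
    if cv2.contourArea(c)>100: print(cv2.boundingRect(c),cv2.contourArea(c))
print(proj(W,(454,-350,77)),proj(W,(454,-350,57)))
E
```

```text
[ 455.  -352.5  284.9] [-3.1  0.   2.9]
t 3.1 turn 0.000; shift before turn [ 1.6  2.2 -0.1]; after turn [ 1.6  2.2 -0.1]; q6 -1.99
(302, 240, 52, 59) 2361.0
(483, 93, 18, 28) 285.0
[322.5 273.7] [322.3 259.4]
```

View pics/w2.png

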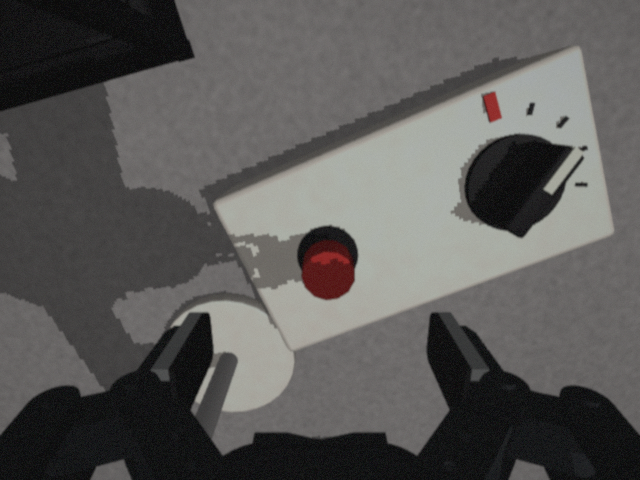

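```bash
python3 -c "
from h import *
W=dict(np.load('pics/w2.npz'));T=camera_model('top')
print(tri((W,T),((328,274),(498.7,270.3))),cast(W,(328,274),77))
go((453.5,-347,225))"
```

```text
[ 452.2 -345.9   81.3] [[ 454.8 -347.3   77. ]]
t 3.1 turn 0.000; shift before turn [ 2.8  4.9 59.9]; after turn [ 2.8  4.9 59.9]; q6 -1.99
```

Emit:
step_arm(commands=[[[1.4,2.5,20],0,1],[[1.4,2.5,20],0,1],[[0,0,20],0,1],[[0,0,0],0,0.45],[[0,0,0],0,0.45],[[0,0,0],0,0.2],[[0,0,0],0,0.1],[[0,0,0],0,0.1],[[0,0,0],0,0.1]], force=40)

```text
clock: 4.2
eef_pos: [457.6, -347.5, 234.1]
tcp_rot: [-3.129, 0.018, 2.9]
contact_force: [0.8, 0.6, -4.6]
opening: 0.305
```

```bash
python3 -c "
from h import *
s=sense();print(s['eef_pos'],s['opening'],s['contact_force'],s['tcp_rot']); cv2.imwrite('pics/w3.png',grab_frame('wrist'))"
```

```text
[ 457.6 -347.5  234.1] 0.30508351037899656 [ 0.8  0.6 -4.6] [-3.1  0.   2.9]
```

Emit:
step_arm(commands=[[[0,0,-3],0,0.1],[[0,0,-3],0,0.1],[[0,0,-3],0,0.1],[[0,0,-3],0,0.1]])

```text
clock: 4.75
eef_pos: [457.6, -347.3, 246.9]
tcp_rot: [-3.129, 0.019, 2.9]
contact_force: [-0.1, -2.7, -4.6]
opening: 0.31
```

Emit:
step_arm(commands=[[[0,0,-2],0,0.1],[[0,0,-2],0,0.1],[[0,0,-2],0,0.1]])

```text
clock: 5.12
eef_pos: [457.4, -347.2, 247.4]
tcp_rot: [-3.129, 0.019, 2.9]
contact_force: [7.6, -7.7, -30.8]
opening: 0.303
```

Emit:
step_arm(commands=[[[0,0,0],0,1],[[0,0,0],0,1],[[0,0,0],0,1],[[0,0,-30],0,1],[[0,0,-30],0,1],[[0,0,-30],0,1],[[0,0,0],0,1]])

```text
clock: 6.0
eef_pos: [456.6, -345.2, 342.2]
tcp_rot: [-3.128, 0.021, 2.902]
contact_force: [-0.5, 0.1, -0.6]
opening: 0.999
```

```bash
python3 - <<'E'
from h import *
im=grab_frame('wrist');W=camera_model('wrist');cv2.imwrite('pics/w4.png',im)
a=grab_frame('top');cv2.imwrite('pics/top1.png',a);T=camera_model('top')
s=sense();print(s['eef_pos'],s['tcp_rot'],s['opening'])
h=hsv(im);m=(((h[...,0]<8)|(h[...,0]>172))&(h[...,1]>120)&(h[...,2]>45)).astype(np.uint8)
for c in cv2.findContours(m,0,1)[0]:
    if cv2.contourArea(c)>100: print(cv2.boundingRect(c),cv2.contourArea(c))
for z in(77,91):print("cap centre/width px if top at",z,proj(W,(454,-347,z)),proj(W,(454,-347,z))-proj(W,(454,-361,z)))
print("box a corners @36",cast(T,[[193,168],[255,172],[253,209],[191,201]],36))
cv2.imwrite('pics/crop1.png',cv2.resize(np.hstack([a[150:240,70:290],]),None,fx=3.6,fy=3.6,interpolation=cv2.INTER_CUBIC))
go((560,130,330))
E
```

```text
[ 455.8 -344.7  339.7] [-3.1  0.   2.9] 0.9971121571772443
(297, 212, 43, 48) 1563.0
(442, 90, 14, 23) 157.5
cap centre/width px if top at 77 [318.4 234.8] [20.7 -4.7]
cap centre/width px if top at 91 [318. 242.] [21.9 -5. ]
box a corners @36 [[655.1 239.   36. ]
 [647.3 117.1  36. ]
 [573.8 120.3  36. ]
 [589.5 241.7  36. ]]
t 6.1 turn 0.000; shift before turn [ 11.5 485.8   9.7]; after turn [ 11.5 485.8   9.7]; q6 -1.98
```

View pics/crop1.png

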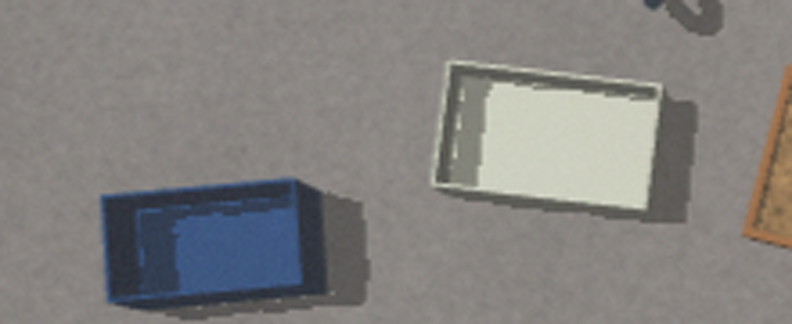

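```bash
python3 - <<'E'
from h import *
T=camera_model('top')
for n,c,z in(("a",[[448,62],[662,85],[649,210],[434,187]],36),("b",[[102,196],[294,180],[300,286],[108,302]],49)):
    p=cast(T,np.array(c)/3.6+(70,150),z); print(n,p[:,:2],p.mean(0),rect(T,np.float32(np.array(c)/3.6+(70,150)).reshape(-1,1,2),z))
    X=p.mean(0);
go((610,110,330),1.47)
E
```

```text
a [[656.6 236.2]
 [644.1 119.2]
 [575.1 125.6]
 [587.6 242.5]] [615.8 180.9  36. ] (array([615.9, 180.9], dtype=float32), array([ 69.3, 118.6], dtype=float32), 1.4638491868972778)
b [[580.6 416.7]
 [589.3 314.5]
 [532.1 309.9]
 [523.5 411.7]] [556.4 363.2  49. ] (array([556.4, 363.2], dtype=float32), array([ 57.4, 102.6], dtype=float32), 1.6561453342437744)
t 6.1 turn 1.432; shift before turn [-41.8 478.3   9.7]; after turn [467.9 107.7   9.7]; q6 -1.98
```

Emit:
step_arm(commands=[[[-4.2,48,1],0,1],[[-4.2,48,1],0,1],[[-4.2,48,1],0,1],[[-4.2,48,1],0,1],[[-4.2,48,1],0,1],[[-4.2,48,1],0,1],[[-4.2,48,1],0,1],[[-4.2,48,1],0,1],[[-4.2,48,1],0,1],[[-4.2,46,1],0,1],[[0,0,0],0.16,1],[[0,0,0],0.16,1],[[0,0,0],0.16,1],[[0,0,0],0.16,1],[[0,0,0],0.16,1],[[0,0,0],0.16,1],[[0,0,0],0.16,1],[[0,0,0],0.16,1],[[0,0,0],0.15,1],[[0,0,0],0,1]])

```text
clock: 8.6
eef_pos: [605.7, 125.1, 293.9]
tcp_rot: [-3.116, 0.022, 1.427]
contact_force: [0.5, 0.0, -0.0]
opening: 0.997
```

```bash
python3 - <<'E'
from h import *
im=grab_frame('wrist');W=camera_model('wrist');cv2.imwrite('pics/w5.png',im);np.savez('pics/w5.npz',**W)
print(sense()['eef_pos'],sense()['tcp_rot'],cen(W))
for c in blobs(im,"white",2000)[:3]: print(cv2.boundingRect(c),rect(W,c,36))
go((615.9,180.9,330),1.464)
E
```

```text
[605.7 125.1 293.8] [-3.1  0.   1.4] [617.4 205.3 262. ]
(134, 18, 344, 298) (array([598.3, 159.2], dtype=float32), array([188.1, 201.5], dtype=float32), 1.0897482633590698)
(427, 248, 132, 120) (array([715.4,  71.6], dtype=float32), array([ 62.7, 104.5], dtype=float32), 2.203833818435669)
t 8.7 turn -0.035; shift before turn [ 56.7   2.2 -36.2]; after turn [ 56.6   4.2 -36.2]; q6 0.35
```

View pics/w5.png

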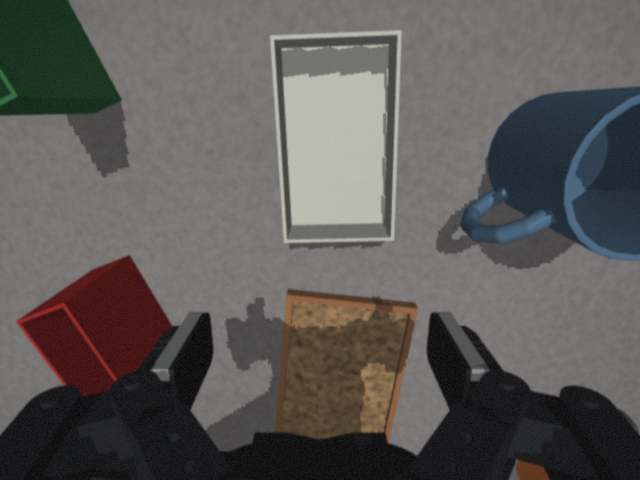

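```bash
cat >> h.py <<'E'
from scipy.spatial.transform import Rotation as Ro
def tip(xyz,yaw=None,L=155):
    "as go, but for the point L mm ahead of the flange, minding the tilt"
    s=sense(); R=Ro.from_euler('xyz',s["tcp_rot"]); y=s["tcp_rot"][2]
    t=0 if yaw is None else -(((yaw-y)+np.pi/2)%np.pi-np.pi/2)
    R2=R*Ro.from_rotvec([0,0,t]); g=s["eef_pos"]+R.apply([0,0,L]); d=np.asarray(xyz,float)-g
    print("t %.2f tcp %s point %s axis %s yaw %.3f q6 %.2f open %.3f"%(s["clock"],s["eef_pos"],g,np.round(R.apply([0,0,1]),3),y,s["qpos"][5],s["opening"]))
    print("  turn %.3f shift before turn %s after turn %s"%(t,R.inv().apply(d),R2.inv().apply(d)))
def quad(m,px,z):
    p=cast(m,px,z); print("quad",p.mean(0),rect(m,np.float32(px).reshape(-1,1,2),z)); return p
E
python3 - <<'E'
from h import *
W=dict(np.load('pics/w5.npz'))
T=camera_model('top')
px=[[271,37],[400,31],[393,241],[285,242]]; tp=np.array([[448,62],[662,85],[649,210],[434,187]])/3.6+(70,150)
print(quad(W,px,36)[:,:2])
for i,j in((0,0),(1,0),(1,1),(2,1),(2,2),(3,2)):
    pass
for i,j in((0,3),(1,0),(2,1),(3,2)): print("corner",tri((W,T),(px[i],tp[j])))
quad(W,[[288,290],[417,303],[417,303],[288,290]],10)
tip((615.9,180.9,110),1.464)
E
```

```text
quad [619.  183.5  36. ] (array([619. , 183.3], dtype=float32), array([ 69. , 118.4], dtype=float32), 1.4622936248779297)
[[591.1 245.6]
 [659.7 238.4]
 [646.9 120.7]
 [578.4 129.2]]
corner [589.8 246.9  21. ]
corner [665.4 244.4  -1.2]
corner [645.7 119.6  32. ]
corner [576.5 126.6  27.3]
quad [616.9  70.8  10. ] (array([616.9,  70.8], dtype=float32), array([ 0. , 97.5], dtype=float32), 2.900031328201294)
t 8.65 tcp [605.7 125.1 293.8] point [601.3 122.2 138.9] axis [-0. -0. -1.] yaw 1.429 q6 0.35 open 0.997
  turn -0.035 shift before turn [60.8  6.9 27.4] after turn [60.5  9.  27.4]
```

```bash
python3 -c "
from h import *
tip((617.5,182.3,75),1.462);tip((617.5,182.3,28),1.462)"
```

```text
t 8.65 tcp [605.7 125.1 293.8] point [601.3 122.2 138.9] axis [-0. -0. -1.] yaw 1.429 q6 0.35 open 0.997
  turn -0.033 shift before turn [63.2  9.2 62.3] after turn [62.8 11.2 62.3]
t 8.65 tcp [605.7 125.1 293.8] point [601.3 122.2 138.9] axis [-0. -0. -1.] yaw 1.429 q6 0.35 open 0.997
  turn -0.033 shift before turn [ 64.2  10.4 109.3] after turn [ 63.8  12.5 109.3]
```

Emit:
step_arm(commands=[[[0,0,0],-0.033,1],[[16,3,10],0,1],[[16,3,10],0,1],[[16,3,12],0,1],[[15,3,15],0,1],[[0,0,10],0,1],[[0,0,5],0,1],[[0,0,0],0,1]])

```text
clock: 9.65
eef_pos: [622.6, 190.6, 223.3]
tcp_rot: [-3.112, 0.022, 1.472]
contact_force: [0.6, 0.2, -0.3]
opening: 0.999
```

```bash
python3 -c "
from h import *
tip((617.5,182.3,28),1.462)"
```

```text
t 9.65 tcp [622.6 190.6 223.3] point [617.8 187.6  68.4] axis [-0. -0. -1.] yaw 1.472 q6 0.40 open 0.999
  turn 0.010 shift before turn [-4.4  1.4 40.4] after turn [-4.4  1.5 40.4]
```

Emit:
step_arm(commands=[[[-1.5,0.5,8],0,1],[[-1.5,0.5,8],0,1],[[-1.4,0.4,8],0,1],[[0,0,8],0,1],[[0,0,6],0,1],[[0,0,2],0,1],[[0,0,0],0,1]])

```text
clock: 10.52
eef_pos: [622.7, 183.8, 181.4]
tcp_rot: [-3.113, 0.022, 1.471]
contact_force: [0.0, 1.0, 0.2]
opening: 0.996
```

```bash
python3 -c "
from h import *
tip((617.5,182.3,28),1.462)
cv2.imwrite('pics/w6.png',grab_frame('wrist'))"
```

```text
t 10.53 tcp [622.7 183.8 181.4] point [618.  180.9  26.5] axis [-0. -0. -1.] yaw 1.471 q6 0.40 open 0.996
  turn 0.009 shift before turn [ 1.3 -0.7 -1.5] after turn [ 1.3 -0.7 -1.5]
```

Emit:
step_arm(commands=[[[0,0,0],0,0.5],[[0,0,0],0,0.5],[[0,0,0],0,0.5],[[0,0,0],0,0.5],[[0,0,-6],0,0.5],[[0,0,-8],0,0.5],[[0,0,-8],0,0.5],[[0,0,-8],0,0.5],[[0,0,0],0,0.5]], force=35)

```text
clock: 11.7
eef_pos: [624.0, 184.7, 214.8]
tcp_rot: [-3.115, 0.021, 1.471]
contact_force: [0.2, -0.3, -1.3]
opening: 0.814
```

```bash
python3 -c "
from h import *
T=camera_model('top');tip((595.6,-5.8,60),1.321)
cv2.imwrite('pics/w7.png',grab_frame('wrist'))"
```

```text
t 11.70 tcp [624.  184.7 214.8] point [619.6 181.9  59.9] axis [-0. -0. -1.] yaw 1.471 q6 0.40 open 0.814
  turn 0.150 shift before turn [-189.1   -5.1    4. ] after turn [-187.7   23.2    4. ]
```

View pics/w7.png

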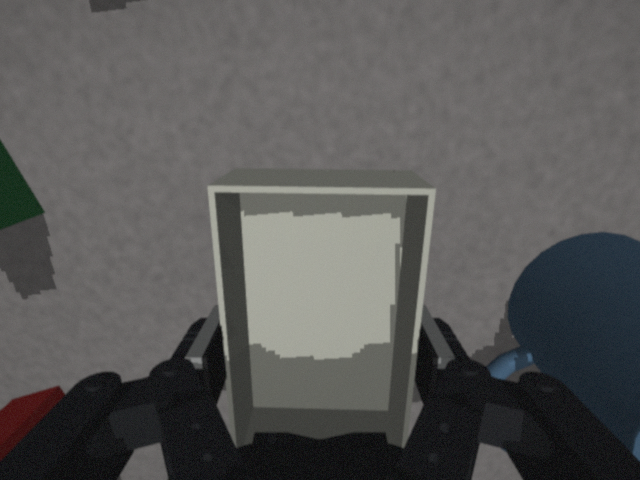

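Emit:
step_arm(commands=[[[0,0,0],0.075,0.5],[[0,0,0],0.075,0.5],[[-15,2,0],0,0.5],[[-24,3,0],0,0.5],[[-24,3,0],0,0.5],[[-24,3,0],0,0.5],[[-24,3,0],0,0.5],[[-24,3,0],0,0.5],[[-24,3,0],0,0.5],[[-18,2,0],0,0.5],[[-10,1,0],0,0.5],[[0,0,0],0,0.5]])

```text
clock: 13.25
eef_pos: [594.5, -20.1, 217.6]
tcp_rot: [-3.114, 0.028, 1.324]
contact_force: [-0.4, 0.0, -1.1]
opening: 0.812
```

```bash
python3 -c "
from h import *
tip((597,-5,32),1.321)"
```

```text
t 13.25 tcp [594.5 -20.1 217.6] point [589.3 -23.3  62.7] axis [-0. -0. -1.] yaw 1.324 q6 0.24 open 0.812
  turn 0.003 shift before turn [20.4  3.9 30.1] after turn [20.5  3.8 30.1]
```

Emit:
step_arm(commands=[[[7,1.3,4],0,0.5],[[7,1.3,6],0,0.5],[[5,1,6],0,0.5],[[0,0,5],0,0.5],[[0,0,3],0,0.5],[[0,0,0],0,0.5]])

```text
clock: 14.0
eef_pos: [602.5, 0.8, 190.4]
tcp_rot: [-3.113, 0.028, 1.327]
contact_force: [-0.8, 0.1, -1.2]
opening: 0.812
```

```bash
python3 -c "
from h import *
tip((597,-5,32),1.321)
cv2.imwrite('pics/top2.png',grab_frame('top'));cv2.imwrite('pics/w8.png',grab_frame('wrist'))"
```

```text
t 14.00 tcp [602.5   0.8 190.4] point [597.2  -2.3  35.6] axis [-0. -0. -1.] yaw 1.327 q6 0.27 open 0.812
  turn 0.006 shift before turn [-2.6  0.6  3.6] after turn [-2.6  0.6  3.6]
```

View pics/w8.png

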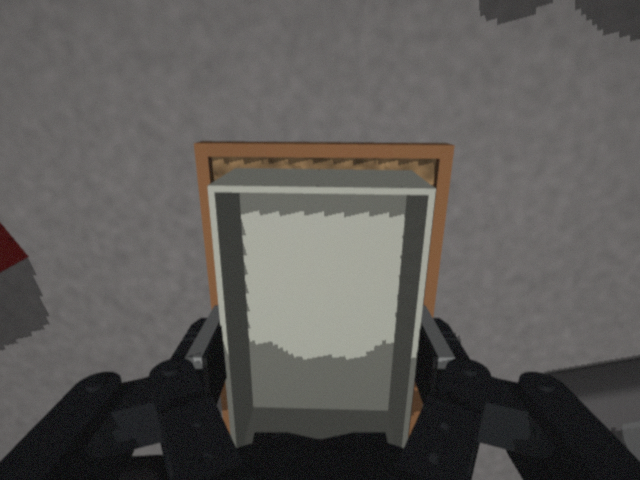

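Emit:
step_arm(commands=[[[-2,0,1],0,0.5],[[-2,0,1],0,0.5],[[0,0,1],0,0.5],[[0,0,0.5],0,0.5],[[0,0,0],0,0.5]])

```text
clock: 14.72
eef_pos: [601.6, -4.0, 187.8]
tcp_rot: [-3.115, 0.027, 1.326]
contact_force: [0.7, 0.3, -1.6]
opening: 0.813
```

```bash
python3 -c "
from h import *
tip((597,-5,32),1.321)"
```

```text
t 14.72 tcp [601.6  -4.  187.8] point [596.5  -7.1  32.9] axis [-0. -0. -1.] yaw 1.326 q6 0.26 open 0.813
  turn 0.005 shift before turn [ 2.2 -0.   0.9] after turn [ 2.2 -0.   0.9]
```

Emit:
step_arm(commands=[[[0,0,0],0,1],[[0,0,0],0,1],[[0,0,-10],0,1],[[0,0,-20],0,1],[[0,0,-25],0,1],[[-12,0,-25],0,1],[[-18,0,-10],0,1],[[-20,0,0],0,1],[[-15,0,0],0,1],[[-8,0,0],0,1],[[0,0,0],0,1]])

```text
clock: 16.1
eef_pos: [585.5, -77.4, 283.5]
tcp_rot: [-3.114, 0.027, 1.325]
contact_force: [1.0, 0.1, -0.5]
opening: 1.001
```

```bash
python3 - <<'E'
from h import *
im=grab_frame('wrist');W=camera_model('wrist');cv2.imwrite('pics/w9.png',im);np.savez('pics/w9.npz',**W)
a=grab_frame('top');cv2.imwrite('pics/top3.png',a)
tip((597,-5,32),1.321);print(cen(W))
cv2.imwrite('pics/crop2.png',np.vstack([im[:,:],])[0:400])
E
```

```text
t 16.20 tcp [585.7 -76.7 283.6] point [580.6 -79.8 128.7] axis [-0. -0. -1.] yaw 1.326 q6 0.14 open 1.000
  turn 0.005 shift before turn [79.2  0.4 94.6] after turn [79.2  0.  94.6]
[605.3   1.5 251.1]
```

View pics/crop2.png

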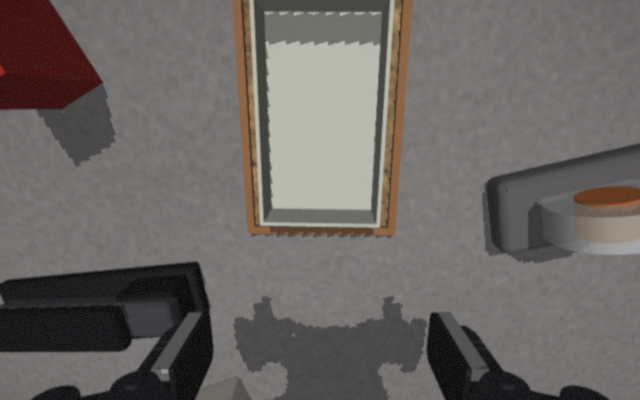

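Emit:
step_arm(commands=[[[15,0,-5],0,1],[[15,0,-5],0,1],[[5,0,0],0,1],[[0,0,0],0,1]])

```text
clock: 16.7
eef_pos: [595.6, -38.0, 293.2]
tcp_rot: [-3.114, 0.027, 1.329]
contact_force: [-0.5, -0.0, -0.8]
opening: 0.996
```

```bash
cat >> h.py <<'E'
def wbox(im,lo=150,seed=None):
    "hull of the white box: bright, faintly yellowish pixels"
    h=hsv(im); b=im.astype(int); m=((h[...,2]>lo)&(h[...,1]<60)).astype(np.uint8)
    m=cv2.morphologyEx(m,cv2.MORPH_CLOSE,np.ones((25,25)))
    return [c for c in sorted(cv2.findContours(m,0,1)[0],key=cv2.contourArea,reverse=True) if cv2.contourArea(c)>1500]
E
python3 - <<'E'
from h import *
im=grab_frame('wrist');W=camera_model('wrist');cv2.imwrite('pics/w10.png',im);np.savez('pics/w10.npz',**W)
tip((597,-5,32),1.321)
p=proj(W,(597,-5,41)).astype(int); print("px centre",p, "far corners",proj(W,(628,48,41)))
print(hsv(im)[p[1],p[0]-90:p[0]-40:2].tolist())
for lo in(130,145,160):
  for c in wbox(im,lo)[:2]: print(lo,cv2.boundingRect(c),rect(W,c,41))
for c in blobs(im,"brown",1000)[:1]: print("tray",cv2.boundingRect(c),rect(W,c,10))
E
```

```text
t 16.75 tcp [595.6 -38.2 293.2] point [590.5 -41.2 138.4] axis [-0. -0. -1.] yaw 1.328 q6 0.20 open 1.004
  turn 0.007 shift before turn [ 39.6   0.4 105.4] after turn [ 39.6   0.1 105.4]
px centre [318 192] far corners [349.9  86. ]
[[12, 11, 120], [8, 8, 121], [0, 4, 116], [23, 9, 116], [8, 9, 118], [23, 9, 118], [0, 6, 119], [8, 9, 118], [8, 9, 120], [11, 17, 118], [12, 106, 137], [13, 130, 139], [13, 128, 140], [13, 132, 126], [15, 118, 84], [16, 104, 123], [16, 99, 118], [26, 21, 172], [33, 15, 168], [45, 13, 79], [40, 11, 69], [23, 16, 65], [30, 16, 78], [33, 14, 167], [33, 15, 182]]
130 (257, 61, 141, 249) (array([601.4,  -9.7], dtype=float32), array([ 79.9, 149. ], dtype=float32), 1.311626672744751)
130 (551, 276, 89, 42) (array([ 754.7, -115.3], dtype=float32), array([27. , 56.1], dtype=float32), 3.051737070083618)
145 (257, 84, 130, 200) (array([598.2,  -4.8], dtype=float32), array([ 70.7, 118.8], dtype=float32), 1.3160333633422852)
145 (564, 277, 76, 40) (array([ 758.5, -116.4], dtype=float32), array([25.4, 47.3], dtype=float32), 3.092071533203125)
160 (258, 84, 129, 199) (array([598.2,  -4.6], dtype=float32), array([ 70.3, 118.3], dtype=float32), 1.3140239715576172)
tray (240, 61, 165, 223) (array([597.8,  -5. ], dtype=float32), array([100.4, 148.4], dtype=float32), 1.3211838006973267)
```

```bash
python3 -c "
from h import *
tip((560,330,145),1.656)"
```

```text
t 16.75 tcp [595.6 -38.2 293.2] point [590.5 -41.2 138.4] axis [-0. -0. -1.] yaw 1.328 q6 0.20 open 1.004
  turn -0.328 shift before turn [ 352.8 -119.1  -12.8] after turn [372.3   0.7 -12.8]
```

Emit:
step_arm(commands=[[[0,0,0],-0.16,1],[[0,0,0],-0.165,1],[[20,0,0],0,1],[[35,0,-1],0,1],[[35,0,-1],0,1],[[35,0,-1],0,1],[[35,0,-1],0,1],[[35,0,-1],0,1],[[35,0,-1],0,1],[[35,0,-1],0,1],[[35,0,-1],0,1],[[30,0,-1],0,1],[[20,0,0],0,1],[[8,0,0],0,1],[[0,0,0],0,1]])

```text
clock: 18.62
eef_pos: [563.1, 336.9, 294.9]
tcp_rot: [-3.105, 0.018, 1.622]
contact_force: [0.4, -0.2, -0.5]
opening: 0.996
```

```bash
cat >> h.py <<'E'
def look(name,col,z,px=None,amin=1500):
    "wrist frame: hull of a colour's rim cast to height z"
    im=grab_frame('wrist');W=camera_model('wrist');cv2.imwrite(f'pics/{name}.png',im);np.savez(f'pics/{name}.npz',**W)
    print("cam",cen(W))
    for c in (wbox(im) if col=="wb" else blobs(im,col,amin))[:3]: print(col,cv2.boundingRect(c),*rect(W,c,z))
    return im,W
E
python3 - <<'E'
from h import *
tip((560,330,145),1.656)
look("w11","blue",49)
E
```

```text
t 18.62 tcp [563.1 336.9 294.9] point [557.6 333.9 140. ] axis [-0. -0. -1.] yaw 1.622 q6 0.48 open 0.996
  turn -0.034 shift before turn [-4.1  2.  -5. ] after turn [-4.2  1.9 -5. ]
cam [559.2 417.4 263.4]
blue (283, 55, 110, 192) [564.  391.7] [ 57.3 103.2] 1.6631618738174438
```

```bash
python3 - <<'E'
from h import *
a=grab_frame('top');cv2.imwrite('pics/top4.png',a)
for f in("top0","top1","top3","top4"):
    c=[c for c in blobs(cv2.imread(f"pics/{f}.png"),"blue",300)]; print(f,[cv2.boundingRect(k) for k in c])
tip((564,391.7,42),1.663); tip((564,391.7,80),1.663)
E
```

```text
top0 [(96, 70, 48, 53), (117, 206, 36, 26)]
top1 [(96, 70, 48, 53), (118, 206, 36, 26)]
top3 [(96, 70, 48, 53), (105, 203, 34, 26)]
top4 [(96, 70, 48, 53), (121, 202, 19, 26)]
t 18.73 tcp [563.3 336.1 294.9] point [557.7 333.1 140.1] axis [-0. -0. -1.] yaw 1.622 q6 0.48 open 0.998
  turn -0.041 shift before turn [59.9 12.8 96.6] after turn [59.3 15.3 96.6]
t 18.73 tcp [563.3 336.1 294.9] point [557.7 333.1 140.1] axis [-0. -0. -1.] yaw 1.622 q6 0.48 open 0.998
  turn -0.041 shift before turn [59.2 11.4 58.7] after turn [58.7 13.8 58.7]
```

Emit:
step_arm(commands=[[[0,0,0],-0.041,1],[[12,3,8],0,1],[[15,3.5,12],0,1],[[15,3.5,12],0,1],[[10,2.5,12],0,1],[[3,1,8],0,1],[[0,0,4],0,1],[[0,0,0],0,1]])

```text
clock: 19.73
eef_pos: [570.5, 392.5, 231.8]
tcp_rot: [-3.102, 0.018, 1.658]
contact_force: [0.1, 0.2, 0.2]
opening: 0.994
```

```bash
python3 -c "
from h import *
tip((564,391.7,49),1.663)"
```

```text
t 19.73 tcp [570.5 392.5 231.8] point [564.6 389.2  76.9] axis [-0. -0. -1.] yaw 1.658 q6 0.51 open 0.994
  turn -0.005 shift before turn [ 3.1  0.7 27.9] after turn [ 3.1  0.8 27.9]
```

Emit:
step_arm(commands=[[[1,0.3,7],0,1],[[1,0.3,7],0,1],[[0,0,7],0,1],[[0,0,4],0,1],[[0,0,2],0,1],[[0,0,0],0,1]])

```text
clock: 20.48
eef_pos: [570.2, 393.3, 203.8]
tcp_rot: [-3.103, 0.017, 1.657]
contact_force: [0.8, 0.3, 0.8]
opening: 1.0
```

```bash
python3 -c "
from h import *
tip((564,391.7,49),1.663)"
```

```text
t 20.48 tcp [570.2 393.3 203.8] point [564.5 390.1  49. ] axis [-0. -0. -1.] yaw 1.657 q6 0.51 open 1.000
  turn -0.006 shift before turn [ 1.6 -0.4 -0.1] after turn [ 1.6 -0.3 -0.1]
```

Good. Grip and lift.

Emit:
step_arm(commands=[[[0,0,0],0,0.4],[[0,0,0],0,0.4],[[0,0,0],0,0.4],[[0,0,0],0,0.4],[[0,0,0],0,0.4],[[0,0,-6],0,0.4],[[0,0,-12],0,0.4],[[0,0,-16],0,0.4],[[0,0,-16],0,0.4],[[0,0,-12],0,0.4],[[0,0,0],0,0.4]], force=35)

```text
clock: 21.85
eef_pos: [573.2, 395.1, 272.5]
tcp_rot: [-3.106, 0.016, 1.657]
contact_force: [0.3, 0.1, -1.1]
opening: 0.668
```

```bash
python3 -c "
from h import *
im=grab_frame('wrist');cv2.imwrite('pics/w12.png',im);W=camera_model('wrist')
for c in blobs(im,'blue',1500)[:2]: print(cv2.boundingRect(c),rect(W,c,sense()['eef_pos'][2]-155))
tip((598,-5.5,130),1.315)"
```

```text
(235, 181, 169, 259) (array([568.2, 398.3], dtype=float32), array([ 58.2, 110.9], dtype=float32), 1.6565171480178833)
t 21.90 tcp [573.  395.  271.9] point [567.5 392.  117. ] axis [-0. -0. -1.] yaw 1.657 q6 0.51 open 0.665
  turn 0.342 shift before turn [-398.8   -4.3   -6.4] after turn [-377.   129.9   -6.4]
```

View pics/w12.png

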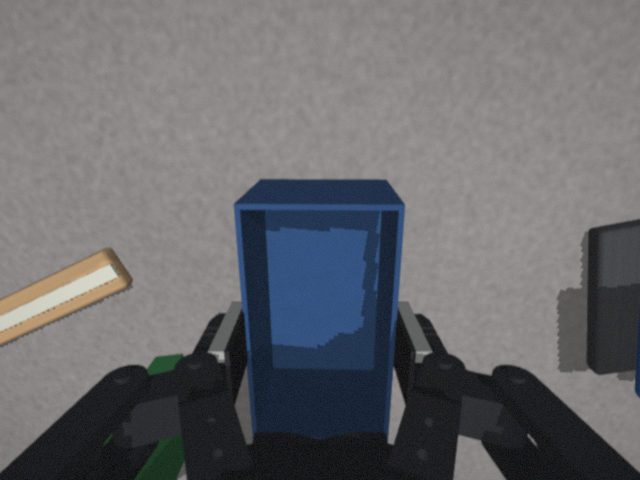

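Emit:
step_arm(commands=[[[-15,0,-2],0,0.4],[[-30,0,-2],0,0.4],[[-32,-0.4,-1],0,0.4],[[-32,-0.4,0],0,0.4],[[-32,-0.4,0],0,0.4],[[-32,-0.4,0],0,0.4],[[-32,-0.4,0],0,0.4],[[-32,-0.4,0],0,0.4],[[-32,-0.4,0],0,0.4],[[-32,-0.4,0],0,0.4],[[-28,0,0],0,0.4],[[-20,0,0],0,0.4],[[-12,0,0],0,0.4],[[-6,0,0],0,0.4],[[0,0,0],0.11,0.4],[[0,0,0],0.12,0.4],[[0,0,0],0.11,0.4],[[0,0,0],0,0.4]])

```text
clock: 24.15
eef_pos: [596.9, 8.2, 276.9]
tcp_rot: [-3.1, 0.037, 1.309]
contact_force: [0.1, 0.1, -0.4]
opening: 0.668
```

```bash
python3 -c "
from h import *
tip((596.8,-6,75),1.315)
look('w13','wb',41)"
```

```text
t 24.15 tcp [596.9   8.2 276.9] point [589.2   4.3 122.2] axis [-0.1 -0.  -1. ] yaw 1.309 q6 0.30 open 0.668
  turn -0.006 shift before turn [-6.2 12.  47. ] after turn [-6.3 11.9 47. ]
cam [617.3  86.3 243.8]
wb (0, 36, 613, 336) [567.   28.8] [197.2 369.2] 2.9071507453918457
wb (556, 360, 84, 40) [ 742.1 -121.7] [24.7 57.1] 2.746029853820801
```

Emit:
step_arm(commands=[[[-2,4,5],-0.006,0.4],[[-2,4,8],0,0.4],[[-2,3,7],0,0.4],[[0,0,3],0,0.4],[[0,0,0],0,0.4]])

```text
clock: 24.82
eef_pos: [605.3, -1.4, 251.3]
tcp_rot: [-3.098, 0.037, 1.322]
contact_force: [0.1, -0.5, -1.9]
opening: 0.667
```

```bash
python3 -c "
from h import *
im=grab_frame('wrist');cv2.imwrite('pics/w14.png',im);np.savez('pics/w14.npz',**camera_model('wrist'))
tip((596.8,-6,75),1.315)"
```

```text
t 24.88 tcp [605.4  -1.4 251.4] point [597.5  -5.3  96.6] axis [-0.1 -0.  -1. ] yaw 1.322 q6 0.27 open 0.668
  turn 0.007 shift before turn [-0.1  0.4 21.7] after turn [-0.1  0.4 21.7]
```

View pics/w14.png

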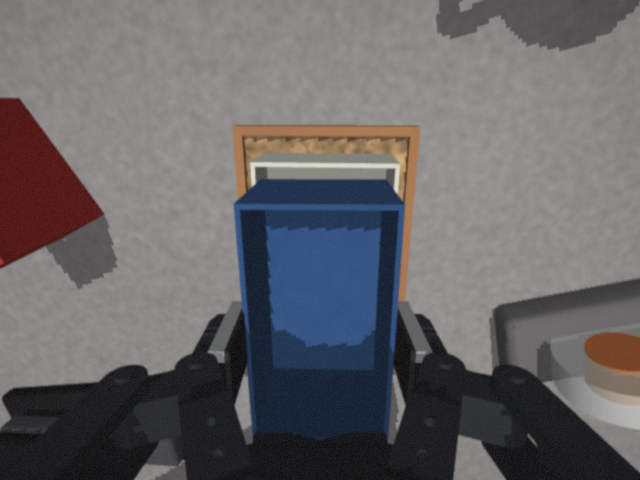

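```bash
python3 - <<'E'
from h import *
im=cv2.imread('pics/w14.png');W=dict(np.load('pics/w14.npz'))
h=hsv(im)
# rows of edges along columns
for r in(165,185,195): print(r,[ (x,int(h[r,x,0]),int(h[r,x,1]),int(h[r,x,2])) for x in list(range(244,268,2))+list(range(380,408,2))])
for c in(300,340): print(c,[(y,int(h[y,c,0]),int(h[y,c,2])) for y in range(148,186,2)])
E
```

```text
165 [(244, 13, 129, 105), (246, 16, 106, 123), (248, 17, 107, 159), (250, 20, 43, 195), (252, 33, 13, 219), (254, 33, 12, 216), (256, 32, 16, 212), (258, 32, 16, 211), (260, 30, 16, 212), (262, 33, 15, 211), (264, 34, 17, 211), (266, 35, 16, 213), (380, 30, 14, 215), (382, 32, 16, 217), (384, 35, 14, 216), (386, 35, 14, 217), (388, 35, 14, 216), (390, 35, 14, 217), (392, 35, 15, 216), (394, 33, 14, 216), (396, 33, 13, 215), (398, 32, 15, 215), (400, 17, 74, 200), (402, 16, 108, 194), (404, 16, 108, 180), (406, 16, 113, 111)]
185 [(244, 13, 131, 161), (246, 13, 123, 87), (248, 16, 106, 127), (250, 16, 86, 143), (252, 27, 16, 176), (254, 102, 23, 111), (256, 108, 120, 81), (258, 107, 141, 78), (260, 110, 142, 77), (262, 108, 154, 76), (264, 108, 137, 80), (266, 107, 141, 78), (380, 108, 148, 76), (382, 107, 149, 77), (384, 110, 134, 76), (386, 109, 143, 75), (388, 107, 137, 78), (390, 109, 85, 81), (392, 53, 11, 89), (394, 33, 17, 180), (396, 33, 13, 218), (398, 21, 41, 185), (400, 16, 104, 159), (402, 17, 108, 168), (404, 16, 113, 126), (406, 14, 126, 148)]
195 [(244, 114, 68, 75), (2
[... 439 characters left out ...]
400, 16, 107, 178), (402, 16, 106, 168), (404, 14, 122, 100), (406, 13, 131, 161)]
300 [(148, 17, 178), (150, 16, 184), (152, 17, 172), (154, 25, 132), (156, 34, 131), (158, 34, 130), (160, 30, 129), (162, 33, 164), (164, 35, 217), (166, 33, 206), (168, 38, 152), (170, 41, 140), (172, 34, 140), (174, 39, 137), (176, 37, 141), (178, 60, 127), (180, 108, 82), (182, 109, 78), (184, 106, 74)]
340 [(148, 17, 137), (150, 16, 141), (152, 16, 145), (154, 25, 133), (156, 33, 129), (158, 30, 128), (160, 30, 129), (162, 35, 155), (164, 32, 215), (166, 30, 213), (168, 41, 159), (170, 30, 139), (172, 38, 138), (174, 41, 142), (176, 30, 138), (178, 60, 123), (180, 110, 84), (182, 110, 75), (184, 108, 80)]
```

```bash
python3 - <<'E'
from h import *
W=dict(np.load('pics/w14.npz'))
A=cast(W,[[250.5,162.5],[399.5,162.5]],41)[:,:2]; B=cast(W,[[260.8,179.5],[386.4,179.5]],47.6)[:,:2]
y=1.322; tx=np.array([np.cos(y),np.sin(y)]); ty=np.array([np.sin(y),-np.cos(y)])
print(np.linalg.norm(A[1]-A[0]),np.linalg.norm(B[1]-B[0]))
d=A.mean(0)-B.mean(0); print("A-B far mid, tool x (want 7): %.1f, tool y (want 0): %.1f"%(d@tx,d@ty))
for q in(A,B): e=q[1]-q[0]; print("yaw long",np.arctan2(e[1],e[0])+np.pi/2)
E
```

```text
69.85023061997047 57.60495946073201
A-B far mid, tool x (want 7): 6.7, tool y (want 0): 0.3
yaw long 1.3263561689409447
yaw long 1.3282605762295796
```

```bash
python3 -c "
from h import *
tip((597.7,-5.6,59),1.319)"
```

```text
t 24.88 tcp [605.4  -1.4 251.4] point [597.5  -5.3  96.6] axis [-0.1 -0.  -1. ] yaw 1.322 q6 0.27 open 0.668
  turn 0.003 shift before turn [ 1.1  1.9 37.6] after turn [ 1.1  1.9 37.6]
```

Emit:
step_arm(commands=[[[0.2,0.3,5],0,0.4],[[0.2,0.3,6],0,0.4],[[0.2,0.3,6],0,0.4],[[0.2,0.3,6],0,0.4],[[0.1,0.3,5],0,0.4],[[0,0,0],0,0.4]])

```text
clock: 25.62
eef_pos: [605.6, -1.4, 221.5]
tcp_rot: [-3.099, 0.037, 1.322]
contact_force: [-0.6, 0.0, -1.9]
opening: 0.672
```

```bash
python3 -c "
from h import *
tip((597.7,-5.6,59),1.319)
print(sense()['contact_force'])"
```

```text
t 25.62 tcp [605.6  -1.4 221.5] point [597.8  -5.3  66.8] axis [-0.1 -0.  -1. ] yaw 1.322 q6 0.27 open 0.672
  turn 0.003 shift before turn [-0.   0.3  7.8] after turn [-0.   0.3  7.8]
[-0.6  0.  -1.9]
```

No contact, inside the box. Lower the last bit, watching the force.

Emit:
step_arm(commands=[[[0,0.1,3],0,0.4],[[0,0.1,3],0,0.4],[[0,0.1,1.5],0,0.4],[[0,0,0],0,0.4]])

```text
clock: 26.12
eef_pos: [605.8, -1.7, 214.1]
tcp_rot: [-3.1, 0.037, 1.322]
contact_force: [-0.1, 0.4, 0.9]
opening: 0.668
```

Emit:
step_arm(commands=[[[0,0,0],0,0.85],[[0,0,0],0,0.95],[[0,0,-8],0,1],[[0,0,-18],0,1],[[0,0,-22],0,1],[[-8,0,-22],0,1],[[-12,0,-12],0,1],[[-8,0,-4],0,1],[[0,0,0],0,1]])

```text
clock: 27.25
eef_pos: [603.6, -27.9, 309.2]
tcp_rot: [-3.104, 0.036, 1.322]
contact_force: [0.8, 0.1, -0.9]
opening: 1.002
```

```bash
python3 -c "
from h import *
look('w15','blue',58)
a=grab_frame('top');cv2.imwrite('pics/top5.png',a);T=camera_model('top')
c=near(blobs(a,'red'),(272,275));print('d top',cv2.boundingRect(c),rect(T,c,75))
c=near(blobs(a,'green'),(180,265));print('e top',cv2.boundingRect(c),rect(T,c,88))
tip((443,45,180),1.804)"
```

```text
cam [623.2  50.7 276. ]
blue (265, 115, 103, 170) [599.   -3.3] [ 57.6 103.7] 1.3260389566421509
d top (250, 269, 13, 20) (array([436.9, 107.6], dtype=float32), array([20.8, 34. ], dtype=float32), 0.2447170466184616)
e top (167, 256, 26, 16) (array([464.6, 247.9], dtype=float32), array([21.1, 43.8], dtype=float32), 1.8174070119857788)
t 27.35 tcp [603.6 -27.4 308.5] point [596.4 -31.3 153.7] axis [-0. -0. -1.] yaw 1.322 q6 0.23 open 1.000
  turn -0.482 shift before turn [  35.3 -168.4  -21.1] after turn [ 109.2 -132.9  -21.1]
```

```bash
python3 -c "
from h import *
tip((453,54,185),1.804)"
```

```text
t 27.35 tcp [603.6 -27.4 308.5] point [596.4 -31.3 153.7] axis [-0. -0. -1.] yaw 1.322 q6 0.23 open 1.000
  turn -0.482 shift before turn [  46.2 -161.1  -26.8] after turn [ 115.6 -121.4  -26.8]
```

Emit:
step_arm(commands=[[[0,0,-5],-0.16,1],[[0,0,-10],-0.16,1],[[0,0,-5],-0.16,1],[[12,-12,-1],0,1],[[18,-20,-1],0,1],[[22,-22,-1],0,1],[[22,-22,-1],0,1],[[18,-20,0],0,1],[[11,-12,0],0,1],[[4,-5,0],0,1],[[0,0,0],0,1]])

```text
clock: 28.72
eef_pos: [458.8, 56.6, 330.8]
tcp_rot: [-3.077, 0.01, 1.793]
contact_force: [-0.6, 1.0, -0.2]
opening: 1.0
```

```bash
python3 -c "
from h import *
look('w16','red',75)
tip((453,54,185),1.804)"
```

```text
cam [440.7 135.4 299.9]
red (303, 135, 58, 127) [445.1  84. ] [34.  78.7] 1.8068970441818237
t 28.77 tcp [459.1  56.5 330.8] point [449.7  52.8 176.1] axis [-0.1 -0.  -1. ] yaw 1.793 q6 -0.08 open 0.999
  turn -0.011 shift before turn [ 0.4  2.9 -9.1] after turn [ 0.4  2.9 -9.1]
```

Emit:
step_arm(commands=[[[0,45,0],0,1],[[0,45,0],0,1],[[0,45,0],0,1],[[0,0,0],0,1],[[0,0,0],0,1]])

```text
clock: 29.4
eef_pos: [596.7, 84.7, 320.6]
tcp_rot: [-3.078, 0.011, 1.788]
contact_force: [-0.6, 0.5, -0.9]
opening: 1.004
```

```bash
sed -i 's/np.round(R.apply(\[0,0,1\]),3)/(R.apply([0,0,1])*1000)/' h.py; python3 -c "
from h import *
tip((453,54,185),1.804)"
```

```text
t 29.40 tcp [596.7  84.7 320.6] point [587.4  80.9 165.9] axis [ -59.8  -24.3 -997.9] yaw 1.788 q6 -0.06 open 1.004
  turn -0.016 shift before turn [   2.5 -138.   -10.3] after turn [   4.7 -137.9  -10.3]
```

Emit:
step_arm(commands=[[[0,-45,-2],0,1],[[0,-45,-2],0,1],[[0,-35,-2],0,1],[[0,0,0],0,1],[[0,0,0],0,1]])

```text
clock: 30.02
eef_pos: [468.4, 55.7, 334.5]
tcp_rot: [-3.077, 0.011, 1.786]
contact_force: [0.7, -0.5, -0.5]
opening: 0.998
```

```bash
python3 -c "
from h import *
tip((445.5,82.7,110),1.806)"
```

```text
t 30.02 tcp [468.4  55.7 334.5] point [459.   51.9 179.8] axis [ -60.9  -24.7 -997.8] yaw 1.786 q6 -0.08 open 0.998
  turn -0.020 shift before turn [33.8 -2.1 69.7] after turn [33.8 -1.4 69.7]
```

Emit:
step_arm(commands=[[[0,0,0],0.16,1],[[0,0,0],0.16,1],[[0,0,0],0.16,1],[[0,0,0],0,1]])

```text
clock: 30.52
eef_pos: [471.4, 56.0, 334.5]
tcp_rot: [-3.092, 0.04, 1.293]
contact_force: [-0.1, -0.3, -0.4]
opening: 0.996
```

```bash
python3 -c "
from h import *
tip((445.5,82.7,110),1.806); print((sense()['qpos']*1000).round())"
```

```text
t 30.52 tcp [471.4  56.  334.5] point [462.3  52.2 179.8] axis [ -58.6  -24.4 -998. ] yaw 1.293 q6 0.41 open 0.996
  turn -0.513 shift before turn [ 27.4 -21.   69.9] after turn [34.2 -4.9 69.9]
[ 121.  223. 1994.  -21.  985.  412.]
```

Emit:
step_arm(commands=[[[0,0,0],-0.16,1],[[0,0,0],-0.16,1],[[0,0,0],-0.18,1],[[0,0,0],0,1]])

```text
clock: 31.02
eef_pos: [473.3, 56.3, 334.2]
tcp_rot: [-3.079, 0.009, 1.82]
contact_force: [0.5, -1.1, -0.7]
opening: 1.005
```

```bash
python3 -c "
from h import *
tip((445.5,82.7,110),1.806); print((sense()['qpos']*1000).round())"
```

```text
t 31.02 tcp [473.3  56.3 334.2] point [464.4  52.5 179.5] axis [ -57.9  -24.3 -998. ] yaw 1.820 q6 -0.12 open 1.005
  turn 0.014 shift before turn [34.5 -6.5 69.7] after turn [34.4 -7.  69.7]
[ 121.  226. 1991.  -21.  985. -115.]
```

Emit:
step_arm(commands=[[[0,0,0],0,1],[[0,0,0],0,1],[[0,0,0],0,1],[[0,0,0],0,1],[[0,0,0],0,1],[[0,0,0],0,1],[[0,0,0],0,1],[[0,0,0],0,1]])

```text
clock: 32.02
eef_pos: [473.7, 56.3, 334.2]
tcp_rot: [-3.08, 0.01, 1.814]
contact_force: [-0.5, -0.7, -0.0]
opening: 0.998
```

```bash
python3 -c "
from h import *
tip((445.5,82.7,110),1.806); print((sense()['qpos']*1000).round())"
```

```text
t 32.02 tcp [473.7  56.3 334.2] point [464.7  52.6 179.5] axis [ -57.9  -24.3 -998. ] yaw 1.814 q6 -0.11 open 0.998
  turn 0.008 shift before turn [34.5 -7.1 69.7] after turn [34.5 -7.3 69.7]
[ 121.  227. 1990.  -21.  985. -110.]
```

Emit:
step_arm(commands=[[[0,0,-40],0,1],[[0,0,0],0,1],[[0,0,-40],0,1],[[0,0,0],0,1],[[0,0,0],0,1]])

```text
clock: 32.65
eef_pos: [477.6, 58.2, 413.7]
tcp_rot: [-3.076, 0.009, 1.814]
contact_force: [-0.3, 0.4, -0.1]
opening: 1.0
```

```bash
python3 -c "
from h import *
tip((445.5,82.7,110),1.806); print((sense()['qpos']*1000).round())"
```

```text
t 32.65 tcp [477.6  58.2 413.7] point [468.2  54.4 259.1] axis [ -61.   -24.7 -997.8] yaw 1.814 q6 -0.11 open 1.000
  turn 0.008 shift before turn [ 34.3  -5.5 149.4] after turn [ 34.3  -5.7 149.4]
[ 124.  135. 1901.  -18. 1169. -111.]
```

Emit:
step_arm(commands=[[[0,0,40],0,1],[[0,0,0],0,1],[[0,0,0],0,1]])

```text
clock: 33.02
eef_pos: [474.8, 57.2, 372.0]
tcp_rot: [-3.074, 0.009, 1.814]
contact_force: [-0.1, -0.4, -0.8]
opening: 1.003
```

```bash
python3 -c "
from h import *
tip((445.5,82.7,110),1.806); print((sense()['qpos']*1000).round())"
```

```text
t 33.02 tcp [474.8  57.2 372. ] point [465.1  53.3 217.4] axis [ -63.1  -24.9 -997.7] yaw 1.814 q6 -0.11 open 1.003
  turn 0.008 shift before turn [ 34.2  -4.7 107.6] after turn [ 34.2  -4.9 107.6]
[ 123.  180. 1951.  -19. 1077. -110.]
```

Emit:
step_arm(commands=[[[4,-0.6,10],0.008,1],[[5,-0.7,15],0,1],[[5,-0.7,15],0,1],[[5,-0.7,15],0,1],[[5,-0.7,15],0,1],[[5,-0.7,14],0,1],[[3,-0.5,10],0,1],[[1,0,5],0,1],[[0,0,0],0,1]])

```text
clock: 34.15
eef_pos: [455.2, 88.3, 267.2]
tcp_rot: [-3.075, 0.01, 1.806]
contact_force: [-0.5, -0.6, -0.3]
opening: 0.999
```

```bash
python3 -c "
from h import *
tip((445.5,82.7,73),1.806)"
```

```text
t 34.15 tcp [455.2  88.3 267.2] point [445.6  84.4 112.6] axis [ -62.4  -24.9 -997.7] yaw 1.806 q6 -0.03 open 0.999
  turn 0.000 shift before turn [-1.3  2.2 39.5] after turn [-1.3  2.2 39.5]
```

Emit:
step_arm(commands=[[[-0.5,0.5,7],0,1],[[-0.5,0.5,8],0,1],[[0,0.5,8],0,1],[[0,0.4,7],0,1],[[0,0.3,5],0,1],[[0,0,2],0,1],[[0,0,0],0,1],[[0,0,0],0,0.2],[[0,0,0],0,0.2],[[0,0,0],0,0.2],[[0,0,0],0,0.2],[[0,0,0],0,0.2],[[0,0,0],0,0.2]], force=35)

```text
clock: 35.78
eef_pos: [456.2, 86.6, 228.9]
tcp_rot: [-3.078, 0.01, 1.806]
contact_force: [0.1, -0.5, -0.1]
opening: 0.389
```

```bash
python3 -c "
from h import *
tip((445.5,82.7,73),1.806)"
```

```text
t 35.77 tcp [456.2  86.6 228.9] point [447.   82.9  74.2] axis [ -59.5  -24.4 -997.9] yaw 1.806 q6 -0.03 open 0.389
  turn -0.000 shift before turn [ 0.2 -1.4  1.3] after turn [ 0.2 -1.4  1.3]
```

Emit:
step_arm(commands=[[[0,0,-6],0,0.2],[[0,0,-12],0,0.2],[[0,0,-15],0,0.2],[[0,0,-15],0,0.2],[[0,0,-15],0,0.2],[[0,0,-10],0,0.2],[[0,0,-4],0,0.2],[[0,0,0],0,0.2]])

```text
clock: 36.78
eef_pos: [461.3, 88.7, 313.0]
tcp_rot: [-3.081, 0.01, 1.806]
contact_force: [-0.1, -0.3, -0.9]
opening: 0.387
```

```bash
python3 -c "
from h import *
tip((598.3,-4,80),1.324,229)"
```

```text
t 36.77 tcp [461.3  88.7 313. ] point [448.4  83.3  84.4] axis [ -56.4  -23.7 -998.1] yaw 1.806 q6 -0.03 open 0.387
  turn 0.482 shift before turn [-119.7  125.6   -2. ] after turn [-47.9 166.8  -2. ]
```

Emit:
step_arm(commands=[[[-6,6,0],0,0.2],[[-12,12,0],0,0.2],[[-14,15,0],0,0.2],[[-15,16,0],0,0.2],[[-15,16,0],0,0.2],[[-15,16,0],0,0.2],[[-14,15,0],0,0.2],[[-12,12,0],0,0.2],[[-7,8,0],0,0.2],[[-3,3,0],0,0.2],[[0,0,0],0.12,0.2],[[0,0,0],0.12,0.2],[[0,0,0],0.12,0.2],[[0,0,0],0.12,0.2],[[0,0,0],0,0.2]])

```text
clock: 38.65
eef_pos: [613.8, -2.0, 302.0]
tcp_rot: [-3.088, 0.039, 1.311]
contact_force: [0.3, -0.3, -0.3]
opening: 0.39
```

```bash
python3 -c "
from h import *
tip((598.3,-4,72),1.324,229)
look('w17','blue',58)"
```

```text
t 38.65 tcp [613.8  -2.  302. ] point [599.6  -7.6  73.6] axis [ -62.   -24.2 -997.8] yaw 1.311 q6 0.28 open 0.390
  turn -0.013 shift before turn [ 3.2 -2.1  1.5] after turn [ 3.2 -2.   1.5]
cam [633.6  76.2 268.9]
blue (265, 157, 102, 90) [606.3  25.9] [52.7 57.4] 2.907836437225342
```

View pics/w17.png

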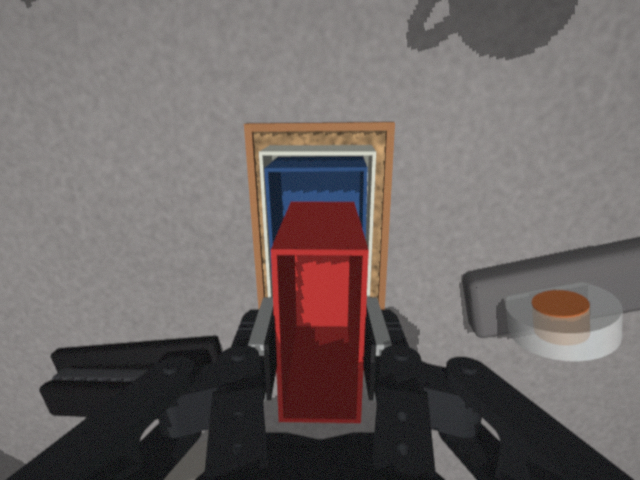

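```bash
python3 - <<'E'
from h import *
W=dict(np.load('pics/w17.npz'))
print("b far rim px pred",proj(W,(611.6,47.1,58)),"meas cast",cast(W,[[316.5,169]],58))
B=cast(W,[[292,203],[353,203]],73.6); print("d bottom far",B.mean(0),np.linalg.norm(B[1]-B[0]))
y=1.311; c=B.mean(0)[:2]-38*np.array([np.cos(y),np.sin(y)]); print("d bottom centre",c)
tip((598.3,-4,72),1.324,229)
E
```

```text
b far rim px pred [314.9 165.4] meas cast [[611.9  44.9  58. ]]
d bottom far [611.9  28.9  73.6] 32.75834661626517
d bottom centre [602.1  -7.8]
t 38.70 tcp [613.8  -2.  302.1] point [599.6  -7.6  73.6] axis [ -61.9  -24.2 -997.8] yaw 1.313 q6 0.28 open 0.391
  turn -0.011 shift before turn [ 3.2 -2.1  1.6] after turn [ 3.2 -2.1  1.6]
```

Emit:
step_arm(commands=[[[1.6,-1.5,0],-0.006,0.2],[[1.6,-1.5,0],-0.006,0.2],[[0.2,0.3,5],0,0.2],[[0.3,0.4,8],0,0.2],[[0.3,0.4,8],0,0.2],[[0.3,0.4,8],0,0.2],[[0.3,0.4,8],0,0.2],[[0.2,0.3,6],0,0.2],[[0,0,0],0,0.2]])

```text
clock: 39.83
eef_pos: [610.8, 2.2, 255.0]
tcp_rot: [-3.085, 0.039, 1.331]
contact_force: [0.9, 0.1, -0.8]
opening: 0.389
```

```bash
python3 -c "
from h import *
tip((597.3,-4,14),1.324,229)"
```

```text
t 39.83 tcp [610.8   2.2 255. ] point [596.2  -3.3  26.5] axis [ -63.8  -24.2 -997.7] yaw 1.331 q6 0.27 open 0.389
  turn 0.007 shift before turn [ 0.1  1.9 12.4] after turn [ 0.1  1.9 12.4]
```

Emit:
step_arm(commands=[[[0,0.5,4],0,0.2],[[0,0.5,4],0,0.2],[[0,0.5,3],0,0.2],[[0,0,1],0,0.2],[[0,0,0],0,0.2]])

```text
clock: 40.45
eef_pos: [611.9, 1.5, 242.8]
tcp_rot: [-3.087, 0.038, 1.331]
contact_force: [-0.0, -0.3, -0.9]
opening: 0.387
```

```bash
python3 -c "
from h import *
tip((597.3,-4,14),1.324,229);print(sense()['contact_force'])"
```

```text
t 40.45 tcp [611.9   1.5 242.8] point [597.6  -4.1  14.3] axis [ -62.5  -24.2 -997.8] yaw 1.331 q6 0.27 open 0.387
  turn 0.007 shift before turn [ 0.  -0.3  0.3] after turn [-0.  -0.3  0.3]
[-0.  -0.3 -0.9]
```

Emit:
step_arm(commands=[[[0,0,1],0,0.2],[[0,0,1],0,0.2],[[0,0,0],0,0.2]])

```text
clock: 40.83
eef_pos: [612.0, 1.2, 242.7]
tcp_rot: [-3.087, 0.039, 1.331]
contact_force: [-0.4, 0.2, -1.3]
opening: 0.394
```

Emit:
step_arm(commands=[[[0,0,2],0,0.2],[[0,0,0],0,0.5],[[0,0,0],0,0.7],[[0,0,0],0,1],[[0,0,-6],0,1],[[0,0,-15],0,1],[[0,0,-20],0,1],[[-6,0,-20],0,1],[[-10,0,-15],0,1],[[-10,0,-6],0,1],[[0,0,0],0,1]])

```text
clock: 42.2
eef_pos: [611.2, -23.6, 331.4]
tcp_rot: [-3.091, 0.039, 1.332]
contact_force: [-0.0, 0.0, 0.3]
opening: 1.002
```

```bash
python3 -c "
from h import *
tip((597.3,-4,14),1.324)
im,W=look('w18','red',88)
for c in blobs(im,'blue',1500)[:2]: print('b',cv2.boundingRect(c),rect(W,c,58))
for c in wbox(im)[:2]: print('a',cv2.boundingRect(c),rect(W,c,41))
"
```

```text
t 42.20 tcp [611.2 -23.6 331.4] point [602.2 -27.6 176.7] axis [ -58.6  -25.8 -997.9] yaw 1.332 q6 0.22 open 1.002
  turn 0.008 shift before turn [ 28.1  -2.1 162. ] after turn [ 28.   -2.3 162. ]
cam [629.7  55.3 297.8]
red (282, 140, 62, 137) [600.8  -0.2] [34.5 81.9] 1.3335016965866089
b (268, 122, 93, 155) (array([598.9,  -2.9], dtype=float32), array([ 57.3, 103.8], dtype=float32), 1.33008873462677)
a (512, 270, 79, 39) (array([ 752.6, -112.6], dtype=float32), array([27.5, 55.5], dtype=float32), 3.1196138858795166)
```

View pics/w18.png

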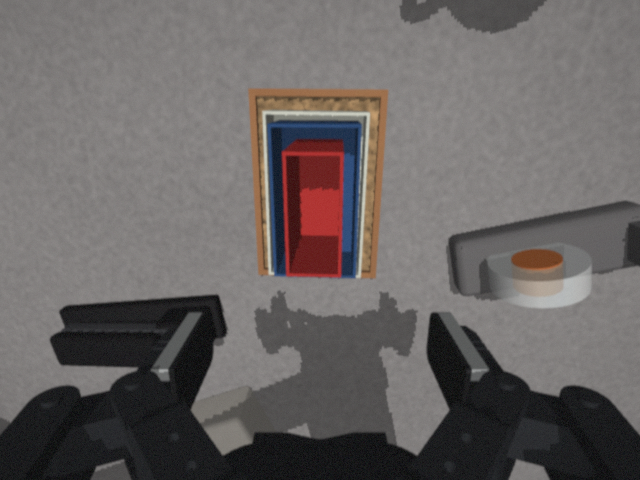

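```bash
python3 - <<'E'
from h import *
im=cv2.imread('pics/w18.png');W=dict(np.load('pics/w18.npz'));h=hsv(im)
print([(y,int(h[y,313,2])) for y in range(136,164,2)]); print([(y,int(h[y,313,2])) for y in range(230,284,3)])
for r in(170,260): print(r,[(x,int(h[r,x,0]),int(h[r,x,2])) for x in list(range(278,294,1))+list(range(334,350,1))])
print(quad(W,[[283,152],[344,152],[341.5,276.5],[286,276.5]],88))
# e: go view
tip((470,230,200),1.827)
E
```

```text
[(136, 77), (138, 62), (140, 73), (142, 92), (144, 102), (146, 101), (148, 102), (150, 108), (152, 155), (154, 170), (156, 124), (158, 110), (160, 108), (162, 112)]
[(230, 176), (233, 174), (236, 115), (239, 100), (242, 102), (245, 103), (248, 105), (251, 102), (254, 101), (257, 101), (260, 103), (263, 105), (266, 103), (269, 105), (272, 109), (275, 165), (278, 135), (281, 140)]
170 [(278, 105, 43), (279, 104, 44), (280, 107, 44), (281, 141, 48), (282, 177, 99), (283, 0, 157), (284, 1, 174), (285, 1, 162), (286, 0, 116), (287, 1, 75), (288, 1, 65), (289, 179, 66), (290, 179, 61), (291, 1, 63), (292, 176, 64), (293, 179, 61), (334, 1, 110), (335, 0, 110), (336, 0, 111), (337, 1, 111), (338, 179, 114), (339, 0, 133), (340, 1, 165), (341, 1, 172), (342, 178, 161), (343, 163, 115), (344, 116, 117), (345, 109, 123), (346, 108, 125), (347, 108, 123), (348, 108, 125), (349, 108, 126)]
260 [(278, 109, 52), (279, 109, 44), (280, 109, 44), (281, 115, 50), (282, 107, 64), (283, 107, 69), (284, 117, 70), (285, 170, 101), (286, 179, 159), (287, 0, 175), (288, 1, 162), (289, 179, 109), (290, 3, 72), (291, 3, 68), (292, 2, 73), (293, 0, 90), (334, 0, 103), (335, 0, 104), (336, 1, 105), (337, 1, 119), (338, 1, 154), (339, 0, 172), (340, 0, 161), (341, 176, 118), (342, 144, 70), (343, 109, 72), (344, 109, 76), (345, 108, 74), (346, 107, 72), (347, 107, 75), (348, 107, 73), (349, 106, 67)]
quad [600.6  -3.6  88. ] (array([600.4,  -3.7], dtype=float32), array([34.5, 76.2], dtype=float32), 1.3319106101989746)
[[593.5  37.1  88. ]
 [626.2  29.3  88. ]
 [608.3 -44.1  88. ]
 [574.6 -36.6  88. ]]
t 42.25 tcp [611.3 -23.3 331. ] point [602.1 -27.3 176.3] axis [ -59.1  -25.7 -997.9] yaw 1.332 q6 0.22 open 1.000
  turn -0.495 shift before turn [ 217.6 -190.6  -22.5] after turn [282.  -64.3 -22.5]
```

Emit:
step_arm(commands=[[[0,0,-5],-0.12,1],[[0,0,-5],-0.13,1],[[0,0,-5],-0.12,1],[[0,0,-3],-0.12,1],[[12,-3,0],0,1],[[24,-5,0],0,1],[[32,-7,0],0,1],[[32,-7,0],0,1],[[32,-7,0],0,1],[[32,-7,0],0,1],[[32,-7,0],0,1],[[32,-7,0],0,1],[[24,-6,0],0,1],[[14,-4,0],0,1],[[6,-2,0],0,1],[[0,0,0],0,1]])

```text
clock: 44.25
eef_pos: [466.9, 242.8, 344.1]
tcp_rot: [-3.063, 0.005, 1.818]
contact_force: [-0.5, 0.1, 0.8]
opening: 0.997
```

```bash
python3 - <<'E'
from h import *
im,W=look('w19','green',88)
tip((470,230,195),1.827)
T=camera_model('top')
a=cv2.imread('pics/top5.png'); print(cen(W))
E
```

```text
cam [446.3 321.  313.6]
green (333, 162, 38, 111) [463.4 261.8] [21.5 70.9] 1.8116497993469238
t 44.30 tcp [467.1 242.6 344.1] point [455.5 238.8 189.5] axis [ -74.8  -24.5 -996.9] yaw 1.817 q6 0.22 open 1.000
  turn -0.010 shift before turn [-12.1  11.5  -6.3] after turn [-12.2  11.4  -6.3]
[446.3 321.  313.6]
```

Emit:
step_arm(commands=[[[0,0,0],-0.174,1],[[0,0,0],-0.174,1],[[0,0,0],-0.174,1],[[0,0,0],-0.174,1],[[0,0,0],-0.174,1],[[0,0,0],-0.174,1],[[0,0,0],-0.174,1],[[0,0,0],-0.174,1],[[0,0,0],-0.174,1],[[0,0,0],0,1]])

```text
clock: 45.55
eef_pos: [471.6, 234.9, 343.5]
tcp_rot: [-3.137, -0.079, -2.865]
contact_force: [-0.9, -0.2, -0.1]
opening: 1.0
```

```bash
python3 - <<'E'
from h import *
im,W=look('w20','green',88)
tip((464.5,257.5,130),3.383)
V=dict(np.load('pics/w19.npz'))
for n,m in(('w19',V),('w20',W)):
    g=cv2.imread(f'pics/{n}.png'); h=hsv(g)
    M=(cv2.inRange(h,np.array((50,90,15)),np.array((85,255,255)))>0)
    v=h[...,2][M]; print(n,"V percentiles",np.percentile(v,[5,25,50,75,90,97]))
    # rim: brightest green
    R=(M&(h[...,2]>np.percentile(v,88)-0)).astype(np.uint8); pts=cv2.findNonZero(R); print(cv2.minAreaRect(pts), rect(m,pts,88))
E
```

```text
cam [393.1 213.3 319.8]
green (310, 232, 95, 61) [455.6 255.5] [39.8 61.2] 1.816020131111145
t 45.60 tcp [471.6 234.9 343.5] point [460.1 231.  189. ] axis [ -74.3  -25.5 -996.9] yaw -2.867 q6 -1.40 open 0.996
  turn 0.033 shift before turn [-16.   24.6  57.8] after turn [-15.2  25.1  57.8]
w19 V percentiles [ 23.  62.  70.  77. 109. 115.]
((351.34783935546875, 225.32421875), (35.32843780517578, 94.24725341796875), 1.6365771293640137) (array([464.6, 257.1], dtype=float32), array([21.5, 61.4], dtype=float32), 1.8136885166168213)
w20 V percentiles [ 24.  53.  55.  58. 100. 119.]
((356.68695068359375, 275.7351379394531), (94.38644409179688, 31.846111297607422), 1.9414864778518677) (array([464.5, 257.7], dtype=float32), array([21.9, 61.4], dtype=float32), 1.811240553855896)
```

Emit:
step_arm(commands=[[[0,0,0],0.033,1],[[-3,5,8],0,1],[[-4,6,12],0,1],[[-4,6,12],0,1],[[-3,5,12],0,1],[[-1,2,8],0,1],[[0,0,4],0,1],[[0,0,0],0,1]])

```text
clock: 46.6
eef_pos: [476.6, 261.9, 280.9]
tcp_rot: [-3.133, -0.08, -2.91]
contact_force: [-0.1, 0.1, 0.3]
opening: 0.997
```

```bash
python3 -c "
from h import *
tip((464.5,257.4,89),3.383)"
```

```text
t 46.60 tcp [476.6 261.9 280.9] point [464.8 257.8 126.4] axis [ -76.2  -26.6 -996.7] yaw -2.910 q6 -1.32 open 0.997
  turn -0.010 shift before turn [-2.6 -0.  37.3] after turn [-2.6 -0.1 37.3]
```

Emit:
step_arm(commands=[[[-0.4,0,6],-0.01,1],[[-0.5,0,7],0,1],[[-0.5,0,7],0,1],[[-0.5,0,7],0,1],[[-0.4,0,6],0,1],[[-0.2,0,3],0,1],[[0,0,0],0,1]])

```text
clock: 47.48
eef_pos: [476.5, 261.3, 242.9]
tcp_rot: [-3.134, -0.079, -2.9]
contact_force: [0.1, 0.2, 0.1]
opening: 1.0
```

```bash
python3 -c "
from h import *
tip((464.5,257.4,89),3.383)"
```

```text
t 47.48 tcp [476.5 261.3 242.9] point [464.9 257.2  88.3] axis [ -75.2  -26.1 -996.8] yaw -2.900 q6 -1.33 open 1.000
  turn 0.000 shift before turn [ 0.4  0.2 -0.6] after turn [ 0.4  0.2 -0.6]
```

Aligned. Grip and lift 120 mm or so.

Emit:
step_arm(commands=[[[0,0,0],0,0.4],[[0,0,0],0,0.4],[[0,0,0],0,0.4],[[0,0,0],0,0.4],[[0,0,0],0,0.4],[[0,0,-6],0,0.4],[[0,0,-12],0,0.4],[[0,0,-15],0,0.4],[[0,0,-15],0,0.4],[[0,0,-15],0,0.4],[[0,0,-15],0,0.4],[[0,0,-15],0,0.4],[[0,0,-12],0,0.4],[[0,0,-6],0,0.4],[[0,0,0],0,0.4]], force=40)

```text
clock: 49.35
eef_pos: [485.7, 264.5, 363.6]
tcp_rot: [-3.135, -0.076, -2.9]
contact_force: [0.4, 0.5, -0.4]
opening: 0.714
```

```bash
python3 -c "
from h import *
im=grab_frame('wrist');cv2.imwrite('pics/w21.png',im);W=camera_model('wrist');np.savez('pics/w21.npz',**W)
tip((600.5,-3.6,112),1.33+np.pi/2,243)
tip((600.5,-3.6,200),1.33+np.pi/2,155)"
```

```text
t 49.40 tcp [485.7 264.5 363.3] point [468.1 258.5 121. ] axis [ -72.4  -24.7 -997.1] yaw -2.900 q6 -1.33 open 0.711
  turn 0.483 shift before turn [ -66.3 -286.1    5.9] after turn [-191.5 -222.7    5.9]
t 49.40 tcp [485.7 264.5 363.3] point [474.4 260.6 208.7] axis [ -72.4  -24.7 -997.1] yaw -2.900 q6 -1.33 open 0.711
  turn 0.483 shift before turn [ -59.6 -286.7    6.1] after turn [-185.9 -226.3    6.1]
```

Emit:
step_arm(commands=[[[-2,-10,0],0,0.4],[[-4,-20,0],0,0.4],[[-5.5,-26,0],0,0.4],[[-5.5,-26,0],0,0.4],[[-5.5,-26,0],0,0.4],[[-5.5,-26,0],0,0.4],[[-5.5,-26,0],0,0.4],[[-5.5,-26,0],0,0.4],[[-5.5,-26,0],0,0.4],[[-5,-24,0],0,0.4],[[-4,-20,0],0,0.4],[[-3,-12,0],0,0.4],[[-1,-6,0],0,0.4],[[0,0,0],0.12,0.4],[[0,0,0],0.12,0.4],[[0,0,0],0.12,0.4],[[0,0,0],0.12,0.4],[[0,0,0],0,0.4]])

```text
clock: 51.65
eef_pos: [611.3, -9.4, 355.2]
tcp_rot: [-3.094, -0.073, 2.886]
contact_force: [0.1, 0.6, -1.1]
opening: 0.711
```

```bash
python3 -c "
from h import *
im=grab_frame('wrist');cv2.imwrite('pics/w22.png',im);W=camera_model('wrist');np.savez('pics/w22.npz',**W)
tip((600.5,-1.6,190),1.33+np.pi/2,155)"
```

```text
t 51.70 tcp [611.3  -9.4 355.2] point [598.6 -13.8 200.8] axis [ -82.3  -28.1 -996.2] yaw 2.888 q6 -1.31 open 0.711
  turn -0.013 shift before turn [ 0.4 12.8 10.2] after turn [ 0.3 12.8 10.2]
```

Emit:
step_arm(commands=[[[0,4,2],-0.013,0.4],[[0,4,4],0,0.4],[[0,3.5,4],0,0.4],[[0,0.5,0],0,0.4],[[0,0,0],0,0.4]])

```text
clock: 52.32
eef_pos: [613.4, 3.3, 343.5]
tcp_rot: [-3.095, -0.074, 2.907]
contact_force: [-0.3, 0.4, -2.1]
opening: 0.714
```

```bash
python3 -c "
from h import *
im=grab_frame('wrist');cv2.imwrite('pics/w23.png',im);W=camera_model('wrist');np.savez('pics/w23.npz',**W)
tip((600.5,-1.6,190),1.33+np.pi/2,155)
cv2.imwrite('pics/crop3.png',cv2.resize(im[150:430,180:470],None,fx=2,fy=2,interpolation=cv2.INTER_CUBIC))"
```

```text
t 52.38 tcp [613.3   3.3 343.5] point [600.5  -1.1 189.1] axis [ -82.9  -28.  -996.2] yaw 2.907 q6 -1.31 open 0.708
  turn 0.006 shift before turn [-0.1 -0.6 -0.9] after turn [-0.1 -0.6 -0.9]
```

View pics/crop3.png

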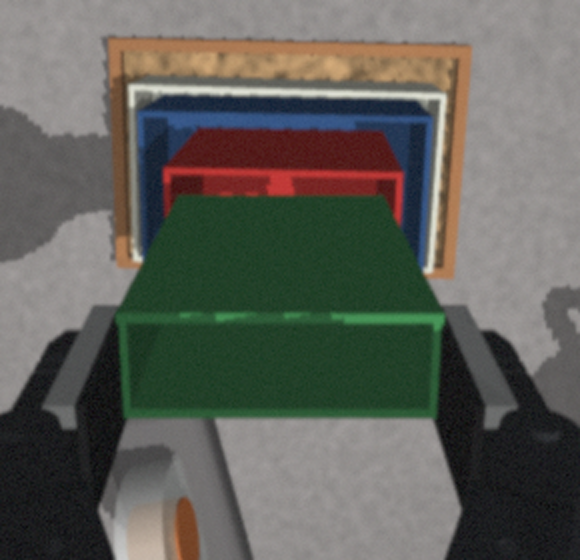

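```bash
python3 - <<'E'
from h import *
W=dict(np.load('pics/w23.npz'))
h=hsv(cv2.imread('pics/w23.png')); 
for c in(300,320,340): print(c,[(y,int(h[y,c,0]),int(h[y,c,2])) for y in range(230,254)])
D=cast(W,[[262,234.3],[381.5,234.3]],88)[:,:2]; y=1.33; n=np.array([np.sin(y),-np.cos(y)]); l=np.array([np.cos(y),np.sin(y)])
for zb in(99.5,100.8,102):
    E=cast(W,[[269.5,247.5],[373.5,247.5]],zb)[:,:2]; d=E.mean(0)-D.mean(0)
    print(zb,"lens",np.linalg.norm(D[1]-D[0]),np.linalg.norm(E[1]-E[0]),"across (want 6) %.1f along (want 0) %.1f"%(d@n,d@l),"yaws",np.arctan2(*(D[0]-D[1])[::-1])%np.pi,np.arctan2(*(E[0]-E[1])[::-1])%np.pi)
print("d rim mid",D.mean(0),"exp",np.array([600.5,-3.6])-17*n)
E
```

```text
300 [(230, 178, 79), (231, 178, 81), (232, 1, 84), (233, 0, 97), (234, 0, 141), (235, 0, 175), (236, 1, 183), (237, 1, 166), (238, 1, 137), (239, 0, 125), (240, 179, 116), (241, 1, 119), (242, 1, 120), (243, 1, 121), (244, 1, 120), (245, 0, 119), (246, 2, 116), (247, 7, 90), (248, 40, 61), (249, 65, 68), (250, 64, 63), (251, 66, 64), (252, 68, 62), (253, 66, 64)]
320 [(230, 1, 85), (231, 178, 84), (232, 179, 84), (233, 1, 91), (234, 0, 124), (235, 0, 167), (236, 1, 186), (237, 0, 195), (238, 0, 192), (239, 0, 193), (240, 0, 193), (241, 1, 191), (242, 0, 193), (243, 1, 193), (244, 0, 193), (245, 1, 191), (246, 1, 182), (247, 5, 143), (248, 16, 78), (249, 62, 65), (250, 67, 64), (251, 67, 63), (252, 70, 61), (253, 64, 64)]
340 [(230, 0, 83), (231, 2, 83), (232, 1, 80), (233, 179, 82), (234, 179, 105), (235, 1, 152), (236, 0, 185), (237, 0, 187), (238, 1, 163), (239, 1, 130), (240, 0, 120), (241, 1, 118), (242, 1, 122), (243, 0, 120), (244, 0, 123), (245, 0, 121), (246, 2, 114), (247, 10, 88), (248, 43, 63), (249, 65, 60), (250, 71, 67), (251, 66, 67), (252, 66, 65), (253, 68, 66)]
99.5 lens 75.89770764104 63.33333262634615 across (want 6) 5.6 along (want 0) 0.4 yaws 1.3497783802036796 1.3514598023224003
100.8 lens 75.89770764104 62.95913062370923 across (want 6) 5.2 along (want 0) 0.5 yaws 1.3497783802036796 1.351459802322401
102 lens 75.89770764104 62.61371339050594 across (want 6) 4.9 along (want 0) 0.5 yaws 1.3497783802036796 1.3514598023224
d rim mid [583.9   0.7] exp [584.    0.5]
```

```bash
python3 -c "
from h import *
tip((601.2,-1.8,150))"
```

```text
t 52.38 tcp [613.3   3.3 343.5] point [600.5  -1.1 189.1] axis [ -82.9  -28.  -996.2] yaw 2.907 q6 -1.31 open 0.708
  turn 0.000 shift before turn [-3.8  1.2 38.9] after turn [-3.8  1.2 38.9]
```

Emit:
step_arm(commands=[[[-0.8,-0.6,0],0,0.4],[[-0.4,0.25,5],0,0.4],[[-0.5,0.3,6],0,0.4],[[-0.5,0.3,6],0,0.4],[[-0.5,0.3,6],0,0.4],[[-0.4,0.25,5],0,0.4],[[0,0,0],0,0.4]])

```text
clock: 53.25
eef_pos: [614.1, 2.1, 313.0]
tcp_rot: [-3.095, -0.075, 2.907]
contact_force: [0.1, -0.9, -1.7]
opening: 0.711
```

```bash
python3 -c "
from h import *
tip((601.2,-1.8,107));s=sense();print(s['contact_force'],s['wrist_torque'])"
```

```text
t 53.25 tcp [614.1   2.1 313. ] point [601.2  -2.2 158.6] axis [ -83.5  -28.  -996.1] yaw 2.907 q6 -1.31 open 0.711
  turn 0.000 shift before turn [-3.8  2.8 51.4] after turn [-3.8  2.8 51.4]
[ 0.1 -0.9 -1.7] [ 0.  -0.1 -0.1]
```

Emit:
step_arm(commands=[[[-0.4,0.3,5],0,0.4],[[-0.5,0.3,6],0,0.4],[[-0.5,0.3,6],0,0.4],[[-0.5,0.3,6],0,0.4],[[-0.4,0.25,5],0,0.4],[[0,0,0],0,0.4]])

```text
clock: 54.0
eef_pos: [614.4, 2.3, 282.9]
tcp_rot: [-3.095, -0.075, 2.907]
contact_force: [0.1, 1.0, -1.0]
opening: 0.714
```

```bash
python3 -c "
from h import *
tip((601.2,-1.8,106));s=sense();print(s['contact_force'],s['wrist_torque'])"
```

```text
t 54.00 tcp [614.4   2.3 282.9] point [601.5  -2.1 128.5] axis [ -83.4  -28.  -996.1] yaw 2.907 q6 -1.31 open 0.714
  turn 0.000 shift before turn [-1.4  1.3 22.4] after turn [-1.4  1.3 22.4]
[ 0.1  1.  -1. ] [ 0. -0.  0.]
```

Emit:
step_arm(commands=[[[-0.3,0.3,5],0,0.4],[[-0.3,0.3,5],0,0.4],[[-0.3,0.3,5],0,0.4],[[-0.2,0.2,4],0,0.4],[[-0.1,0.1,2],0,0.4],[[0,0,0],0,0.4]])

```text
clock: 54.75
eef_pos: [614.5, 2.5, 261.3]
tcp_rot: [-3.095, -0.073, 2.907]
contact_force: [-0.6, 0.3, 1.9]
opening: 0.717
```

```bash
python3 -c "
from h import *
tip((601.2,-1.8,106));s=sense();print(s['contact_force'],s['wrist_torque'])"
```

```text
t 54.75 tcp [614.5   2.5 261.3] point [601.8  -1.9 106.9] axis [ -82.1  -28.2 -996.2] yaw 2.907 q6 -1.31 open 0.717
  turn 0.000 shift before turn [ 0.5 -0.   1. ] after turn [ 0.5 -0.   1. ]
[-0.6  0.3  1.9] [0.1 0.1 0. ]
```

Emit:
step_arm(commands=[[[0,0,0],0,0.85],[[0,0,0],0,1],[[0,0,0],0,1],[[0,0,-6],0,1],[[0,0,-14],0,1],[[0,0,-18],0,1],[[0,0,-18],0,1],[[0,0,-16],0,1],[[0,0,-10],0,1],[[0,0,-4],0,1],[[0,0,0],0,1]])

```text
clock: 56.12
eef_pos: [622.5, 5.2, 355.1]
tcp_rot: [-3.096, -0.07, 2.907]
contact_force: [-0.1, -0.4, -0.5]
opening: 1.002
```

```bash
python3 - <<'E'
from h import *
im=grab_frame('wrist');W=camera_model('wrist');cv2.imwrite('pics/w24.png',im);np.savez('pics/w24.npz',**W)
a=grab_frame('top');s=grab_frame('scene');cv2.imwrite('pics/top6.png',a);cv2.imwrite('pics/scene6.png',s)
cr=lambda i,y,x:cv2.resize(i[y:y+150,x:x+200],None,fx=2,fy=2,interpolation=cv2.INTER_CUBIC)
cv2.imwrite('pics/crop4.png',np.vstack([np.hstack([cr(a,130,220),cr(s,200,220)]),np.hstack([cr(im,200,220),cr(a,210,390)])]))
tip((520,-180,180),2.6)
E
```

```text
t 56.27 tcp [622.3   5.1 354.4] point [610.    0.8 200. ] axis [ -79.6  -28.1 -996.4] yaw 2.907 q6 -1.31 open 0.999
  turn 0.307 shift before turn [  43.9 -195.5   32.1] after turn [ -17.2 -199.6   32.1]
```

View pics/crop4.png

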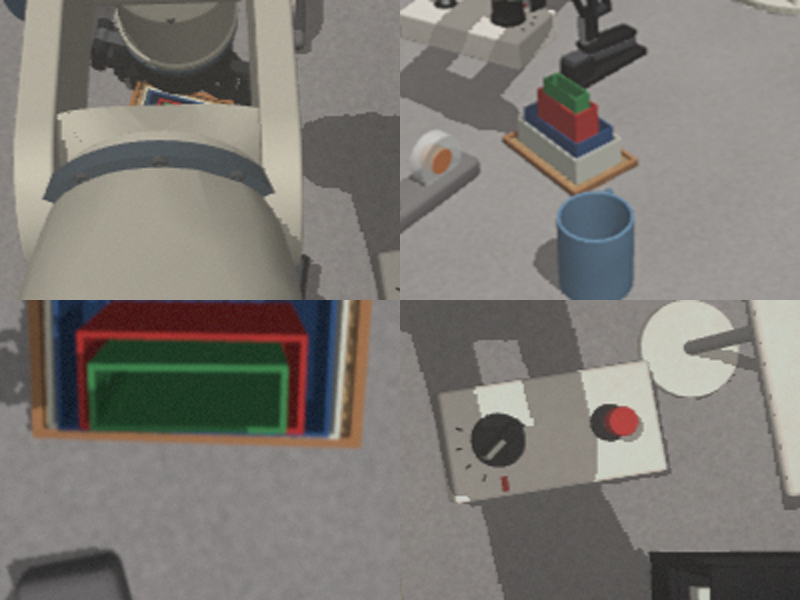

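```bash
python3 -c "
from h import *
tip((465,-270,180),2.379)"
```

```text
t 56.27 tcp [622.3   5.1 354.4] point [610.    0.8 200. ] axis [ -79.6  -28.1 -996.4] yaw 2.907 q6 -1.31 open 0.999
  turn 0.528 shift before turn [  76.4 -295.6   39. ] after turn [ -82.9 -293.9   39. ]
```

Emit:
step_arm(commands=[[[3,-12,1],0,1],[[6,-24,3],0,1],[[8,-30,4],0,1],[[8,-30,4],0,1],[[8,-30,4],0,1],[[8,-30,4],0,1],[[8,-30,4],0,1],[[8,-30,4],0,1],[[7,-28,4],0,1],[[5,-20,3],0,1],[[3,-12,2],0,1],[[1,-6,1],0,1],[[0,0,0],0.13,1],[[0,0,0],0.13,1],[[0,0,0],0.13,1],[[0,0,0],0.13,1],[[0,0,0],0,1]])

```text
clock: 58.4
eef_pos: [466.0, -271.6, 330.9]
tcp_rot: [-3.06, -0.044, 2.368]
contact_force: [-0.5, -0.2, -0.7]
opening: 0.999
```

```bash
cat > dial.py <<'E'
from h import *
import sys
im=grab_frame('wrist');W=camera_model('wrist');n=sys.argv[1];cv2.imwrite(f'pics/{n}.png',im);np.savez(f'pics/{n}.npz',**W);h=hsv(im)
print("cam",cen(W),"dial px",proj(W,(439.5,-243,78)),proj(W,(439.5,-243,52)))
# red mark on the panel (not the switch): small red blob near the expected place
e=proj(W,(398,-250,45)); cs=[c for c in blobs(im,"red",30)]; c=near(cs,e); mk=cast(W,np.array(cv2.minAreaRect(c)[0]),45)[0]
# black disc: dark pixels around the dial
p=proj(W,(439.5,-243,52)); D=(h[...,2]<55).astype(np.uint8); Y,X=np.mgrid[:480,:640]; near_=np.hypot(X-p[0],Y-p[1])<75
D[~near_]=0; D=cv2.morphologyEx(D,cv2.MORPH_CLOSE,np.ones((9,9))); k=max(cv2.findContours(D,0,1)[0],key=cv2.contourArea); print("dark",cv2.boundingRect(k))
# white line: bright thin blob inside the dark hull
H=np.zeros_like(D); cv2.fillConvexPoly(H,cv2.convexHull(k),1); H=cv2.erode(H,np.ones((3,3)))
L=((h[...,2]>95)&(h[...,1]<60)&(H>0)).astype(np.uint8)
ls=sorted(cv2.findContours(L,0,1)[0],key=cv2.contourArea,reverse=True)[:2]
for l in ls:
    r=cv2.minAreaRect(l); b=cv2.boxPoints(r); q=sorted([((b[i]+b[(i+1)%4])/2,np.linalg.norm(b[i]-b[(i+1)%4])) for i in range(4)],key=lambda t:t[1])[:2]
    P=cast(W,np.array([q[0][0],q[1][0]]),78); d=P[0]-P[1]; print("line px",r,"world",P[:,:2],"yaw mod pi %.3f len %.1f"%(np.arctan2(d[1],d[0])%np.pi,np.linalg.norm(d)))
print("mark",mk,"mark box px",cv2.minAreaRect(c),"mark dir from (439.5,-243): %.3f"%(np.arctan2(mk[1]+243,mk[0]-439.5)%(2*np.pi)))
# panel corners via white mask
c=max(cv2.findContours(((h[...,2]>100)&(h[...,1]<40)&(h[...,0]>15)).astype(np.uint8),0,1)[0],key=cv2.contourArea); print("panel",rect(W,c,45))
tip((439.5,-243,77),2.379)
E
python3 dial.py w25
```

```text
cam [ 406.7 -215.2  304.5] dial px [353.9 208.2] [353.6 201. ]
dark (319, 156, 75, 80)
line px ((356.5, 179.0), (38.0, 9.0), 90.0) world [[ 419.4 -222.4]
 [ 436.  -237.6]] yaw mod pi 2.400 len 22.5
line px ((366.5, 230.5), (1.4142135381698608, 0.0), 135.0) world [[ 455.1 -246.4]
 [ 455.1 -247.3]] yaw mod pi 1.633 len 0.9
mark [ 394.9 -245.7   45. ] mark box px ((305.95123291015625, 154.5609893798828), (19.36554718017578, 7.808688640594482), 38.65980911254883) mark dir from (439.5,-243): 3.202
panel (array([ 458.2, -326.5], dtype=float32), array([142.6, 300. ], dtype=float32), 1.9126392602920532)
t 58.45 tcp [ 466.  -271.6  330.9] point [ 452.3 -275.9  176.5] axis [ -88.5  -28.  -995.7] yaw 2.370 q6 -1.27 open 0.997
  turn -0.009 shift before turn [27.7 22.9 99.3] after turn [27.5 23.2 99.3]
```

View pics/w25.png

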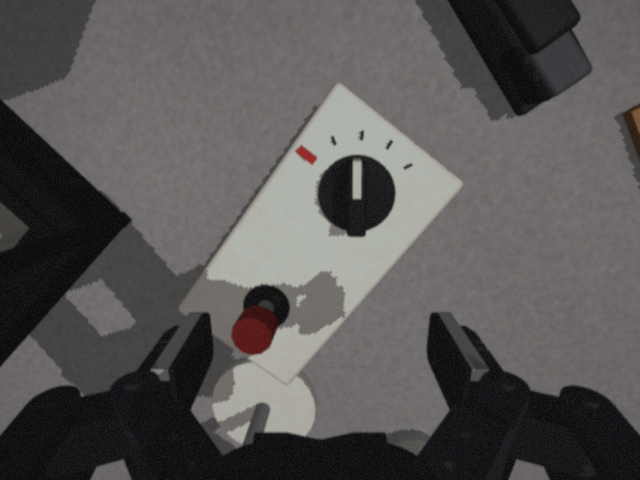

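```bash
python3 - <<'E'
from h import *
W=dict(np.load('pics/w25.npz'))
d=cast(W,[[357,193]],52)[0]; b=cast(W,[[357,197]],78)[0]; c=cast(W,[[339,83],[463,184],[289,384],[178,310]],45); m=cast(W,[[306,154.6]],45)[0]
print("disc",d,"bar",b,"mark",m,"\n",c[:,:2],c.mean(0))
A=lambda v:np.arctan2(v[1],v[0])
print("panel y yaw",A(c[0]-c[3])-np.pi/2,A(c[1]-c[2])-np.pi/2,"panel x yaw",A(c[1]-c[0]),A(c[2]-c[3]),"mark dir -pi",A(d-m),"len",np.linalg.norm(c[1]-c[0]),np.linalg.norm(c[0]-c[3]))
l=cast(W,[[357,199],[357,160]],78); print("pointer yaw",A(l[1]-l[0]))
# two-view height of the disc and bar between w1 and w25
V=dict(np.load('pics/w1.npz')); print("disc tri",tri((V,W),((397,158),(357,193))),"mark tri",tri((V,W),((373,101),(306,154.6))),"line end tri",tri((V,W),((428,129),(357,160))))
o=c.mean(0)[:2]; y=.16; print("pred dial",o+55*np.array([-np.sin(y),np.cos(y)]))
E
```

```text
disc [ 437.1 -237.7   52. ] bar [ 435.7 -237.    78. ] mark [ 394.9 -245.7   45. ] 
 [[ 377.7 -198.8]
 [ 482.1 -182.7]
 [ 515.1 -383.9]
 [ 409.7 -402.7]] [ 446.2 -292.    45. ]
panel y yaw 0.15546037886619501 0.1629275265441441 panel x yaw 0.15293058884232563 0.1769030486286433 mark dir -pi 0.1880963892022638 len 105.56761502364256 206.4408589684311
pointer yaw 2.39987086387988
disc tri [ 440.8 -239.6   31.8] mark tri [ 396.  -248.3   25.6] line end tri [ 421.7 -222.7   67. ]
pred dial [ 437.4 -237.7]
```

```bash
python3 - <<'E'
from h import *
W=dict(np.load('pics/w25.npz')); im=cv2.imread('pics/w25.png')
h=hsv(im); m=((h[...,0]<8)|(h[...,0]>172))&(h[...,1]>120)&(h[...,2]>40)
c=near([k for k in cv2.findContours(m.astype(np.uint8),0,1)[0] if len(k)>10],(254,331)); print(cv2.boundingRect(c))
print(cast(W,[[254,331]],91),"if exact px would be",proj(W,(454.5,-347,91)))
T=camera_model('top'); a=cv2.imread('pics/top6.png')
print("dial top:",cast(T,[[390+98/2,210+140/2]],52),"switch top:",cast(T,[[390+223/2,210+121/2]],91))
E
```

```text
(232, 305, 46, 49)
[[ 452.9 -342.9   91. ]] if exact px would be [251.6 336.4]
dial top: [[ 434.3 -239.3   52. ]] switch top: [[ 451.2 -347.4   91. ]]
```

```bash
python3 -c "
from h import *
tip((438,-241,110),2.39);tip((438,-241,76),2.39)"
```

```text
t 58.45 tcp [ 466.  -271.6  330.9] point [ 452.3 -275.9  176.5] axis [ -88.5  -28.  -995.7] yaw 2.370 q6 -1.27 open 0.997
  turn -0.020 shift before turn [31.6 20.6 66.5] after turn [31.2 21.2 66.5]
t 58.45 tcp [ 466.  -271.6  330.9] point [ 452.3 -275.9  176.5] axis [ -88.5  -28.  -995.7] yaw 2.370 q6 -1.27 open 0.997
  turn -0.020 shift before turn [ 30.1  23.4 100.4] after turn [ 29.6  24.  100.4]
```

Emit:
step_arm(commands=[[[0,0,0],-0.02,0.8],[[4,3,6],0,0.8],[[6,4,12],0,0.7],[[6,4,12],0,0.6],[[6,4,12],0,0.6],[[5,4,12],0,0.6],[[3,2,8],0,0.6],[[1,0,4],0,0.6],[[0,0,0],0,0.6]], force=20)

```text
clock: 59.58
eef_pos: [450.0, -233.7, 259.2]
tcp_rot: [-3.06, -0.048, 2.397]
contact_force: [-0.2, 0.2, 0.2]
opening: 0.601
```

```bash
python3 -c "
from h import *
tip((438,-241,76),2.39)"
```

```text
t 59.58 tcp [ 450.  -233.7  259.2] point [ 436.  -237.9  104.9] axis [ -90.4  -27.  -995.5] yaw 2.397 q6 -1.23 open 0.601
  turn 0.007 shift before turn [-5.   1.4 28.7] after turn [-5.   1.5 28.7]
```

Emit:
step_arm(commands=[[[-1.5,0.4,6],0,0.6],[[-1.5,0.4,7],0,0.6],[[-1,0.4,7],0,0.6],[[-0.5,0.2,5],0,0.6],[[0,0,2],0,0.6],[[0,0,0],0,0.3],[[0,0,0],0,0.2],[[0,0,0],0,0.15],[[0,0,0],0,0.05],[[0,0,0],0,0],[[0,0,0],0,0]])

```text
clock: 60.95
eef_pos: [452.4, -237.4, 230.8]
tcp_rot: [-3.061, -0.046, 2.396]
contact_force: [0.6, -0.7, -1.5]
opening: 0.146
```

```bash
python3 -c "
from h import *
tip((438,-241,76),2.39);s=sense();print(s['contact_force'],s['wrist_torque'])"
```

```text
t 60.95 tcp [ 452.4 -237.4  230.8] point [ 438.7 -241.7   76.5] axis [ -88.6  -27.8 -995.7] yaw 2.396 q6 -1.23 open 0.146
  turn 0.006 shift before turn [0.9 0.1 0.5] after turn [0.9 0.1 0.5]
[ 0.6 -0.7 -1.5] [ 0.2 -0.3 -0. ]
```

Emit:
step_arm(commands=[[[0,0,0],-0.1,0],[[0,0,0],-0.1,0],[[0,0,0],-0.1,0],[[0,0,0],-0.1,0],[[0,0,0],0,0]])

```text
clock: 61.58
eef_pos: [452.8, -236.6, 230.9]
tcp_rot: [-3.088, -0.074, 2.807]
contact_force: [-0.2, -1.0, -1.9]
opening: 0.138
```

```bash
python3 -c "
from h import *
tip((438.7,-241.7,76.5),3.298);s=sense();print(s['contact_force'],s['wrist_torque'])"
```

```text
t 61.58 tcp [ 452.8 -236.6  230.9] point [ 439.2 -240.6   76.5] axis [ -87.5  -26.1 -995.8] yaw 2.807 q6 -1.64 open 0.138
  turn -0.491 shift before turn [ 0.1 -1.2  0.1] after turn [ 0.7 -1.   0.1]
[-0.2 -1.  -1.9] [ 0.2 -0.2  0.1]
```

Emit:
step_arm(commands=[[[0,0,0],-0.1,0],[[0,0,0],-0.1,0],[[0,0,0],-0.1,0],[[0,0,0],-0.1,0],[[0,0,0],-0.08,0],[[0,0,0],0,0]])

```text
clock: 62.32
eef_pos: [452.8, -235.6, 230.9]
tcp_rot: [-3.13, -0.09, -2.997]
contact_force: [0.2, -0.4, -1.8]
opening: 0.133
```

```bash
python3 -c "
from h import *
tip((438.7,-241.7,76.5),3.298);s=sense();print(s['contact_force'],s['wrist_torque'])"
```

```text
t 62.33 tcp [ 452.8 -235.6  230.9] point [ 439.3 -239.4   76.5] axis [ -87.6  -24.  -995.9] yaw -2.997 q6 -2.12 open 0.133
  turn -0.012 shift before turn [ 0.9 -2.2  0.1] after turn [ 0.9 -2.2  0.1]
[ 0.2 -0.4 -1.8] [ 0.2 -0.2  0.1]
```

Emit:
step_arm(commands=[[[0,0,0],-0.012,0],[[0,0,0],0,0],[[0,0,0],0,0.4],[[0,0,0],0,0.6],[[0,0,0],0,0.6],[[0,0,-6],0,0.7],[[0,0,-14],0,0.8],[[0,0,-18],0,1],[[0,0,-20],0,1],[[0,0,-20],0,1],[[0,0,-14],0,1],[[0,0,-6],0,1],[[0,0,0],0,1]])

```text
clock: 63.95
eef_pos: [462.3, -233.4, 336.8]
tcp_rot: [-3.128, -0.087, -2.99]
contact_force: [-0.3, -0.1, 0.1]
opening: 0.997
```

```bash
python3 dial.py w26; python3 -c "
import cv2
im=cv2.imread('pics/w26.png');cv2.imwrite('pics/crop5.png',cv2.resize(im[60:360,130:530],None,fx=2,fy=2,interpolation=cv2.INTER_CUBIC))"
```

```text
cam [ 381.3 -245.2  313.5] dial px [313.7 244. ] [314.6 235.3]
dark (286, 197, 71, 76)
line px ((321.0, 220.5), (35.0, 8.0), 90.0) world [[ 412.5 -242.4]
 [ 434.8 -238.9]] yaw mod pi 0.153 len 22.6
line px ((331.75, 266.25), (1.4142134189605713, 4.949747085571289), 45.0) world [[ 451.2 -228.1]
 [ 453.9 -230. ]] yaw mod pi 2.536 len 3.3
mark [ 394.8 -245.3   45. ] mark box px ((321.0, 171.5), (17.0, 6.0), 90.0) mark dir from (439.5,-243): 3.194
panel (array([ 457.5, -329.6], dtype=float32), array([139.6, 301.4], dtype=float32), 1.8937076330184937)
t 64.00 tcp [ 462.2 -233.3  336.4] point [ 449.  -237.3  182. ] axis [ -84.8  -25.9 -996.1] yaw -2.990 q6 -2.13 open 0.998
  turn 0.914 shift before turn [  1.   -2.8 105.6] after turn [ -1.6  -2.5 105.6]
```

```bash
python3 - <<'E'
from h import *
W=dict(np.load('pics/w26.npz'));im=cv2.imread('pics/w26.png');h=hsv(im)
def pca(mask,box,z):
    M=np.zeros_like(mask); x,y,w,k=box; M[y:y+k,x:x+w]=mask[y:y+k,x:x+w]; p=cv2.findNonZero(M.astype(np.uint8))[:,0]
    P=cast(W,p,z)[:,:2]; mu,ev=cv2.PCACompute(P.astype(np.float32),None); a=np.arctan2(ev[0,1],ev[0,0])%np.pi; return len(p),mu,round(float(a),3)
red=((h[...,0]<8)|(h[...,0]>172))&(h[...,1]>100); wh=(h[...,2]>95)&(h[...,1]<60)
print("mark",pca(red,(308,158,26,28),45)); print("line",pca(wh,(312,198,18,44),78))
# panel long edges from the bright area
m=((h[...,2]>150)&(h[...,1]<45)).astype(np.uint8); e=cv2.Canny(m*255,50,150)
for l in cv2.HoughLinesP(e,1,np.pi/360,60,minLineLength=70,maxLineGap=8)[:8,0]:
    P=cast(W,l.reshape(2,2),45); d=P[1]-P[0]; print(l,"yaw %.3f"%((np.arctan2(d[1],d[0])+np.pi/4)%(np.pi/2)-np.pi/4),"%.0f"%np.linalg.norm(d))
c=near([k for k in cv2.findContours((red&(h[...,2]>40)).astype(np.uint8),0,1)[0] if len(k)>12],proj(W,(454.5,-347,91))); print("switch blob",cv2.boundingRect(c),proj(W,(454.5,-347,91)))
tip((454.5,-347,112),None,173)
E
```

```text
mark (156, array([[ 394.9, -245.4]], dtype=float32), 0.204)
line (253, array([[ 423.6, -240.6]], dtype=float32), 0.152)
[187 155 345 155] yaw 0.152 111
[130 298 217 298] yaw 0.157 67
[385 297 388 222] yaw 0.155 58
[218 299 305 299] yaw 0.157 67
switch blob (122, 219, 54, 47) [142.6 247.1]
t 64.00 tcp [ 462.2 -233.3  336.4] point [ 447.5 -237.8  164.1] axis [ -84.8  -25.9 -996.1] yaw -2.990 q6 -2.13 open 0.998
  turn 0.000 shift before turn [   4.9 -108.3   54.1] after turn [   4.9 -108.3   54.1]
```

Emit:
step_arm(commands=[[[0.5,-8,1],0,0.5],[[0.7,-16,3],0,0],[[0.8,-20,5],0,0],[[0.8,-20,8],0,0],[[0.8,-18,9],0,0],[[0.6,-12,9],0,0],[[0.4,-6,8],0,0],[[0,-2,4],0,0],[[0,0,0],0,0],[[0,0,0],0,0]])

```text
clock: 65.25
eef_pos: [468.5, -343.8, 284.9]
tcp_rot: [-3.132, -0.092, -2.991]
contact_force: [-0.5, 1.2, 0.7]
opening: 0.001
```

```bash
python3 -c "
from h import *
tip((454.5,-347,92),None,173)"
```

```text
t 65.25 tcp [ 468.5 -343.8  284.9] point [ 453.1 -347.8  112.7] axis [ -89.   -23.3 -995.8] yaw -2.991 q6 -2.28 open 0.001
  turn 0.000 shift before turn [-3.4  0.8 20.4] after turn [-3.4  0.8 20.4]
```

Emit:
step_arm(commands=[[[-0.8,0.2,5],0,0],[[-0.8,0.2,5],0,0],[[-0.8,0.2,5],0,0],[[-0.6,0.1,4],0,0],[[-0.3,0,3],0,0],[[-0.3,0,3],0,0],[[-0.3,0,3],0,0],[[0,0,0],0,0]])

```text
clock: 66.25
eef_pos: [470.2, -342.4, 255.9]
tcp_rot: [-3.131, -0.091, -2.99]
contact_force: [0.3, 0.0, 0.2]
opening: -0.001
```

Emit:
step_arm(commands=[[[-0.2,0,2.5],0,0],[[-0.2,0,2.5],0,0],[[-0.2,0,2],0,0],[[0,0,2],0,0]])

```text
clock: 66.75
eef_pos: [470.5, -342.6, 249.7]
tcp_rot: [-3.131, -0.09, -2.991]
contact_force: [-5.8, 8.0, 33.3]
opening: -0.0
```

Emit:
step_arm(commands=[[[0,0,0],0,0],[[0,0,-5],0,0],[[0,0,-12],0,0],[[0,0,-20],0,0],[[0,0,-25],0,0],[[0,0,-25],0,0],[[0,15,-20],0,0],[[0,25,-5],0,0],[[0,25,0],0,0],[[0,15,0],0,0],[[0,0,0],0,0]])

```text
clock: 68.12
eef_pos: [466.7, -253.6, 364.4]
tcp_rot: [-3.133, -0.092, -2.989]
contact_force: [-0.0, 0.3, 0.2]
opening: -0.001
```

```bash
python3 - <<'E'
from h import *
s=sense();print(s['clock'],s['eef_pos'],s['contact_force'])
im=grab_frame('wrist');W=camera_model('wrist');cv2.imwrite('pics/w27.png',im);a=grab_frame('top');sc=grab_frame('scene');cv2.imwrite('pics/top7.png',a);cv2.imwrite('pics/scene7.png',sc)
h=hsv(im);red=((h[...,0]<8)|(h[...,0]>172))&(h[...,1]>110)&(h[...,2]>40)
for c in cv2.findContours(red.astype(np.uint8),0,1)[0]:
    if cv2.contourArea(c)>60: print("wrist red",cv2.boundingRect(c))
for z in(77,91): print(z,proj(W,(454.5,-347,z)),"diam",2*np.linalg.norm(proj(W,(454.5,-333,z))-proj(W,(454.5,-347,z))))
S=camera_model('scene')
for n,i in(("start",cv2.imread('pics/scene0.png')),("on",cv2.imread('pics/scene6.png')),("now",sc)):
    c=near(blobs(i,"red",20),(242,196)); print(n,"scene switch blob",cv2.boundingRect(c))
# dial again
p=proj(W,(438.5,-240,78)); wh=(h[...,2]>95)&(h[...,1]<60)
print("dial px",p)
D=(h[...,2]<55).astype(np.uint8);Y,X=np.mgrid[:480,:640];D[np.hypot(X-p[0],Y-p[1])>70]=0;D=cv2.morphologyEx(D,cv2.MORPH_CLOSE,np.ones((9,9)))
k=max(cv2.findContours(D,0,1)[0],key=cv2.contourArea);H=np.zeros_like(D);cv2.fillConvexPoly(H,cv2.convexHull(k),1);H=cv2.erode(H,np.ones((3,3)))
l=max(cv2.findContours((wh&(H>0)).astype(np.uint8),0,1)[0],key=cv2.contourArea);M=np.zeros_like(D);cv2.drawContours(M,[l],-1,1,-1)
P=cast(W,cv2.findNonZero(M)[:,0],78)[:,:2];mu,ev=cv2.PCACompute(P.astype(np.float32),None);print("line",mu,np.arctan2(ev[0,1],ev[0,0])%np.pi,len(P))
# stack in the scene view vs. before
print("scene diff around stack",np.abs(sc[220:300,260:345].astype(int)-cv2.imread('pics/scene6.png')[220:300,260:345]).mean())
E
```

```text
68.125 [ 466.7 -253.6  364.4] [-0.   0.3  0.2]
wrist red (0, 452, 51, 28)
wrist red (533, 404, 107, 69)
wrist red (179, 210, 43, 40)
wrist red (343, 162, 7, 17)
77 [197.6 232.4] diam 38.95051927117029
91 [190.9 236.6] diam 41.02612617501604
start scene switch blob (238, 191, 8, 9)
on scene switch blob (238, 186, 8, 10)
now scene switch blob (238, 191, 8, 9)
dial px [347.2 233.5]
line [[ 424.7 -241.2]] 0.14753523 278
scene diff around stack 6.7350980392156865
```

```bash
python3 - <<'E'
from h import *
i0,i1=cv2.imread('pics/scene6.png'),cv2.imread('pics/scene7.png'); T=camera_model('top'); a=cv2.imread('pics/top7.png'); b=cv2.imread('pics/top0.png')
for col,p in(("green",(302,243)),("red",(304,255)),("blue",(304,263)),("brown",(305,275))):
    print(col,*[(cv2.boundingRect(near(blobs(i,col,15),p)),) for i in(i0,i1)])
for col,z in(("green",105),("red",88),("blue",58),("brown",10)):
    c=near(blobs(a,col,15),proj(T,(596,-5,z))); print("top",col,cv2.boundingRect(c),rect(T,c,z))
# bystanders: change between start and now in the top view
d=(np.abs(a.astype(int)-b).max(2)>60).astype(np.uint8); d=cv2.morphologyEx(d,cv2.MORPH_OPEN,np.ones((3,3)))
print([cv2.boundingRect(c) for c in cv2.findContours(d,0,1)[0] if cv2.contourArea(c)>40])
E
```

```text
green ((303, 244, 11, 12),) ((306, 244, 8, 12),)
red ((289, 245, 30, 26),) ((289, 244, 30, 27),)
blue ((384, 358, 45, 40),) ((384, 358, 45, 40),)
brown ((272, 265, 67, 32),) ((272, 266, 67, 31),)
top green (300, 187, 33, 13) (array([593. ,  -3.6], dtype=float32), array([ 9.5, 59.9], dtype=float32), 1.3242641687393188)
top red (296, 179, 41, 27) (array([598. ,  -4.6], dtype=float32), array([34.4, 75.4], dtype=float32), 1.3241337537765503)
top blue (96, 70, 48, 53) (array([792.2, 379. ], dtype=float32), array([70.6, 94.6], dtype=float32), 0.31269240379333496)
top brown (276, 168, 83, 66) (array([595.6,  -5.8], dtype=float32), array([101., 148.], dtype=float32), 1.3223460912704468)
[(258, 464, 19, 16), (292, 443, 52, 20), (516, 368, 30, 112), (477, 351, 21, 8), (514, 336, 78, 51), (546, 335, 72, 145), (250, 263, 44, 26), (159, 256, 44, 20), (579, 253, 26, 55), (501, 249, 21, 48), (441, 243, 65, 63), (515, 224, 8, 26), (532, 219, 39, 28), (98, 200, 63, 36), (565, 193, 23, 12), (476, 183, 28, 51), (287, 176, 60, 44), (514, 175, 16, 11), (203, 173, 49, 35)]
```

```bash
python3 -c "
from rig import *
print(sign_off())"
```

```text
the job is handed in; nothing more can be done
None
```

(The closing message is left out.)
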